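Close a specimen carrier: seat the lid and snap its four clips corner by opposite corner

ROBOT

A 6-joint arm with a two-finger parallel gripper is mounted at the origin on a cart in front of the work surface, level with it; the furniture and walls round the work are solid. World frame = base frame: x ahead of the robot, y to its left, z up, the work surface at z = 0. Lengths are in m, angles in rad, forces in N, time in s.
With the tool pointing down it reaches from about 0.4 to 0.825 m from the base axis. Payload 7 kg.
Tool frame: the origin (TCP) lies at the very end of the fingers, on their centre line; the grasp point (between the pads) lies 19 mm behind it (manip.grasp_offset is the distance from the TCP to the grasp point, in m); z points along the fingers, x is the direction in which the jaws open and shut, and the axes are right-handed (so a half turn about z gives the same grasp; the last joint's range is limited). The gripper opens to 85 mm and grips with 20 to 120 N. Pads are 22 mm wide; open, the fingers measure 114 mm over their backs; the gripper's body (76 mm by 85 mm) begins 54 mm behind the grasp point. The pads swing forward as they close: fully open they stand 13 mm farther back than shut.
Start: joints at [-1, 0.359, 0.012, 0, -1.224, -0.288], TCP at [0.188, -0.648, 0.231] pointing down, gripper open.
Joint ranges: [-3.07, 3.07], [-1.43, 2.12], [-1.02, 1.25], [-3.03, 1.67], [-3.05, -0], [-3.03, 3.03]. Speed limits (rad/s): [2.39, 2.39, 3.01, 3.14, 3.14, 3.14].

INTERFACE

Orientations are given as [roll, pitch, yaw] about the fixed x, y, z axes, in that order (R = Rz(yaw) Ry(pitch) Rx(roll)).
In Python, from bench import state, viewer, manip gives the robot as it stands.
- The arm moves only by the tool servo_tool, never from a script. Its argument "moves" is one flat list of numbers, 7 for each row, row after row: the shift along the tool's x, y, z in m, then the turn, a rotation vector about the tool's x, y, z in degrees, then the finger opening in m, from 0 to 0.0854. In form: [tx, ty, tz, ax, ay, az, fingers, tx, ty, tz, ax, ay, az, fingers, ...]. A call has 1 to 8 rows; each row is the pose to reach, as a shift and turn from the pose commanded when the call began, along the tool's axes at that moment; what a row does not reach only later rows make up. A row lasts 1/10 s, in which the tool goes at most 50 mm and 8.59 degrees, less where a joint would pass 70% of its speed; a pose out of reach is approached as far as the arm can. A call with a gripper value outside its range is refused whole. The fingers move at their own pace and stop on an object; the grip force is fixed at half the most. Time passes only in rows, so rows that repeat a pose let the fingers close. It gives the time, the measured TCP pose, the force and the opening at its end, in the units of the state.
- state(): the state, without advancing time (a new reading comes with each control period).
- viewer.grab_frame(name): name is "side" or "top" or "wrist"; returns (picture, depth): 384x512x3 uint8, red, green, blue; 384x512 float32, m along the optical axis (not along the pixel's ray), 0 where there is no reading.
- viewer.camera_info(name): a dict with "camera_matrix" (3x3 intrinsics, pixels), "eye" and "rotation" of the camera in the world; the wrist camera has in their place "tool_from_camera" (4x4, takes a point from camera to tool coordinates, whose origin is the TCP and whose axes are the tool frame's). Camera axes: x right, y up, looking along -z (the intrinsics and any distortion apply to the point x, -y, -z); pixel columns grow to the right and rows downward; lengths in m; the calibration is good to about 2 mm. A picture is of the moment at which its call begins: read the wrist's pose just before it. camera_info takes no time and is no camera call.
- manip.job_done(): hands the job in, once; it reports no verdict.
Trained networks look in the newest picture that a camera, given by its name, has taken for a name from the list of things; names that differ only in an ending like _2 or _b are one class to them, and where a whole thing is asked for, a point or a joint stands for the part that bears it (a point fixed in the world has none). Each returns a list of dicts, best first, with "score" (0 to 1); they miss things now and then, are a little off and sometimes report something else, mostly with a low value. They report only what shows in the picture. A call takes as long as a camera call.
- viewer.silhouettes(camera, thing): "pixels" (384x512 bool, what is visible of it) and "location" ([column, row] in pixels, amid what is visible of it).
The state is a dict: "time": time; "joint_positions": joint angles; "qd": joint speeds; "effort": joint torques, N m; "ee_pos": TCP position; "orientation": TCP orientation; "contact_force": force on the tool from outside, world axes, zero at the start; "wrist_torque": the same for the moment, N m; "gripper_width": finger opening in m.
Only numpy, scipy, OpenCV 4.12 (cv2) and the standard library are available. Lean on these libraries where they do the work, as an engineer would, in place of code of your own. Each camera call takes 0.05 s, during which the arm holds its last target.

TASK

Pick up the loose white lid by its bar grip, set it on the open grey specimen carrier so that it sits evenly on the gasket corners with all four clips still open, and let go of it. Then swing the four clips in over the lid's border and push each one down until it snaps fully shut, going by opposite corners: the second clip you shut must be the one diagonally across from the first, then the other two. Feel for the snap and do not force the clips or the carrier (30 N is too much), and leave the petri dishes on the table where they are.

Things in the scene. Friction and masses are not known exactly. Their poses are not given: they have to be found in the camera images.
- box: grey specimen carrier, fixed to the table, open at the top, two petri dishes packed in it: 190 mm (x) by 130 mm (y) by 70 mm high, walls 5 mm, small flange round the rim. Origin at the centre of its underside, z up; at yaw 0 its x points away from the robot; +y is its left side. Two clips on each long side. More than 30 N from the robot damages it
- box_mouth (a point): centre of the carrier's mouth (180 x 120 mm), at rim height, 70 mm above its underside. Springy rubber gasket corners (1.5 N per mm each) at x = +-70, y = +-64 mm from it stand 5 mm above the rim; the seated lid rests on them, its underside 3 mm below this point; the shut clips draw it down about 2.5 mm more
- lid: loose white lid, about 0.3 kg, 194 mm (x) by 136 mm (y), flat on the table at the start. Plug underneath 174 x 114 mm, 8 mm deep, bevelled, 3 mm play in the mouth; then a 5 mm plate, with a border 10 mm wide whose top is 19 mm above the underside. Origin at the centre of the plug's underside, z up. Fits either way round, its x along the box's x
- lid_grip (a point): centre of the lid's bar grip, 36 mm above the lid's underside: a bar 70 mm long along the lid's x, 18 mm wide along its y, from 13 to 47 mm above the underside
- clip_left_far (a joint): angle (rad) of a white hinged clip, a paddle 30 mm wide, 5 mm thick, reaching 53 mm in from its pin. 0 = open, standing up and leaning slightly outward; grows as it swings in and down over the lid; 1.75 = shut, level. It resists shutting by up to about 13 N pressed 45 mm from the pin, most near 1.2 rad, then less and less; at about 1.68 rad it turns over and snaps to 1.75, a hard stop.
- clip_right_near (a joint): angle (rad) of a white hinged clip, a paddle 30 mm wide, 5 mm thick, reaching 53 mm in from its pin. 0 = open, standing up and leaning slightly outward; grows as it swings in and down over the lid; 1.75 = shut, level. Bent by its own small amount like the other three, so its shut height must be felt. More than 30 N damages it.
- clip_left_near (a joint): angle (rad) of a white hinged clip, a paddle 30 mm wide, 5 mm thick, reaching 53 mm in from its pin. 0 = open, standing up and leaning slightly outward; grows as it swings in and down over the lid; 1.75 = shut, level. It behaves as the left far clip does. Nominally the shut paddle's top face is 2.5 mm above the pin's axis, but see the right clips.
- clip_right_far (a joint): angle (rad) of a white hinged clip, a paddle 30 mm wide, 5 mm thick, reaching 53 mm in from its pin. 0 = open, standing up and leaning slightly outward; grows as it swings in and down over the lid; 1.75 = shut, level. Each of the four paddles is bent a little: at the same joint value it stands up to 0.15 rad higher or lower than true (8 mm at its free end), which no reading shows: feel for it.
- pin_left_far (a point): middle of the left far clip's hinge pin, which runs along the box's x; in the box's frame at x = +62, y = +80, z = 89 mm; the top of the open paddle stands about 142 mm above the table
- pin_right_near (a point): middle of the right near clip's hinge pin, which runs along the box's x; in the box's frame at x = -62, y = -80, z = 89 mm; the top of the open paddle stands about 142 mm above the table
- pin_left_near (a point): middle of the left near clip's hinge pin, which runs along the box's x; in the box's frame at x = -62, y = +80, z = 89 mm; the top of the open paddle stands about 142 mm above the table
- pin_right_far (a point): middle of the right far clip's hinge pin, which runs along the box's x; in the box's frame at x = +62, y = -80, z = 89 mm; the top of the open paddle stands about 142 mm above the table
- dish_90_01: a loose lidded petri dish, 90 mm across, 17 mm high, at the left front; a bystander; origin at the centre of its underside
- dish_55_02: a loose lidded petri dish, 55 mm across, 14 mm high, at the left; a bystander; origin at the centre of its underside
- dish_55_13: a loose lidded petri dish, 55 mm across, 14 mm high, behind the work, near the middle; a bystander; origin at the centre of its underside

How it is judged:
On the way, in this order (a step that is already met when the one before it is completed fails the run):
1. the lid sits on the gasket corners, let go, with all four clips open (x of lid in the frame of box between -0.007 and 0.007 m and y of lid in the frame of box between -0.007 and 0.007 m and z of lid in the frame of box below 0.0695 m and angle between the z axis of lid and the z axis of box, either way round below 0.06 rad and angle between lid's own z axis and vertical below 0.3 rad and value of joint each of clip_left_far, clip_right_near, clip_left_near, clip_right_far below 1.25 rad and contact force between the fingers and lid below 0.2 N), for 0.2 s.
2. two diagonally opposite clips are snapped shut and the other two are still open (((value of joint each of clip_left_far, clip_right_near above 1.7 rad and value of joint each of clip_left_near, clip_right_far below 1.25 rad) or (value of joint each of clip_left_near, clip_right_far above 1.7 rad and value of joint each of clip_left_far, clip_right_near below 1.25 rad))), for 0.2 s.
3. all four clips are snapped shut (value of joint each of clip_left_far, clip_right_near, clip_left_near, clip_right_far above 1.7 rad), for 0.2 s.
At the end, for the whole second after the job is handed in: the lid is at rest in the carrier's mouth (within 7 mm of centre, within 0.06 rad of level, its underside less than 69.5 mm above the carrier's) and all four clips are shut (each joint above 1.70 rad) (all of step 3 and x of lid in the frame of box between -0.007 and 0.007 m and y of lid in the frame of box between -0.007 and 0.007 m and z of lid in the frame of box below 0.0695 m and angle between the z axis of lid and the z axis of box, either way round below 0.06 rad and angle between lid's own z axis and vertical below 0.3 rad and linear speed of lid below 0.02 m/s); the robot touches nothing.
It fails at once if two clips on the same side or the same end are shut while the other two are open (not the opposite-corner order) ((value of joint each of clip_left_far, clip_left_near above 1.7 rad and value of joint each of clip_right_near, clip_right_far below 1.25 rad) or (value of joint each of clip_left_far, clip_right_far above 1.7 rad and value of joint each of clip_right_near, clip_left_near below 1.25 rad) or (value of joint each of clip_right_near, clip_left_near above 1.7 rad and value of joint each of clip_left_far, clip_right_far below 1.25 rad) or (value of joint each of clip_right_near, clip_right_far above 1.7 rad and value of joint each of clip_left_far, clip_left_near below 1.25 rad)).
It fails at once if the robot presses on the carrier or its clips with more than 30 N (contact force between any of the fingers, the arm and box above 30 N).
It fails at once if a petri dish on the table is moved by more than 3 cm (distance of any of dish_90_01, dish_55_02, dish_55_13 from where it was at the start of the episode above 0.03 m).
It also fails if it takes over 72 s, if anything falls off the work surface, if the arm or the gripper's body presses on something with over 40 N, if the wrist force passes 120 N, or if a joint passes its speed limit or range.

## Working session

There is one attempt and no reset: what is moved stays moved. The work goes in short steps, Python scripts to look and compute and a tool call to move; the robot and the scene stay as the last step left them, time stands still between calls to the robot, and variables do not carry over. Pictures are saved under pics/ and viewed, and the job is handed in when it is done.

Besides the shell and the picture viewer there is one more tool, called after "Emit:" in YAML: its name, and indented under it one key for each argument. servo_tool: Moves the arm, as the interface text tells. Its arguments: {"type":"object","properties":{"moves":{"type":"array","items":{"type":"number"}}},"required":["moves"]}

```bash
ls; mkdir -p pics; cat > h.py <<'E'
import numpy as np, cv2
from bench import state, viewer, manip
from scipy.spatial.transform import Rotation as R
def save(n,f):
    cv2.imwrite(f,cv2.cvtColor(n,cv2.COLOR_RGB2BGR))
def cam(name,s=None):
    i=viewer.camera_info(name); K=np.array(i["camera_matrix"])
    if name=="wrist":
        T=np.array(i["tool_from_camera"]); s=s or state()
        Rt=R.from_euler('xyz',s["orientation"]).as_matrix()
        return K,Rt@T[:3,:3],Rt@T[:3,3]+np.array(s["ee_pos"]),i
    return K,np.array(i["rotation"]),np.array(i["eye"]),i
def cloud(name,depth,s=None):
    K,Rc,e,i=cam(name,s)
    v,u=np.indices(depth.shape)
    x=(u-K[0,2])/K[0,0]*depth; y=(v-K[1,2])/K[1,1]*depth
    P=np.stack([x,-y,-depth],-1)@Rc.T+e
    P[depth<=0]=np.nan
    return P
E
python3 - <<'E'
from h import *
print(state())
for n in("side","top","wrist"):
    p,d=viewer.grab_frame(n); save(p,f"pics/{n}0.png"); np.save(f"{n}0.npy",d); print(n,viewer.camera_info(n))
p=[cv2.imread(f"pics/{n}0.png") for n in("side","top","wrist")]
E
```

```text
pics
{'time': 0.0, 'joint_positions': array([-9.99904032e-01,  3.59395199e-01,  1.10846273e-02, -3.34509557e-04,
       -1.22409537e+00, -2.88112971e-01]), 'qd': array([-8.26229878e-04,  7.84483021e-05, -1.92514750e-04, -4.06631956e-04,
       -6.72207452e-04, -1.64825507e-03]), 'effort': array([ 1.06505940e-03, -5.83329105e+01,  2.93430126e+01,  6.93680093e+00,
       -5.89502131e-03,  1.20814016e-04]), 'ee_pos': array([ 0.18819441, -0.64774962,  0.23037233]), 'orientation': array([-3.14143675e+00, -1.63262419e-03,  1.85346161e+00]), 'contact_force': array([ 0.23994703, -0.87910933,  0.06586779]), 'wrist_torque': array([-0.03433055, -0.01617248,  0.02840093]), 'gripper_width': 0.08541277495764579}
side {'camera_matrix': array([[379.40817672,   0.        , 261.87218928],
       [  0.        , 379.40817672, 197.61000354],
       [  0.        ,   0.        ,   1.        ]]), 'eye': array([0.15368806, 0.74238997, 0.68612863]), 'rotation': array([ 0.90932986,  0.00619567, -2.62757941])}
top {'camera_matrix': array([[363.58470489,   0.        , 252.95081033],
       [  0.        , 363.58470489, 190.84887311],
       [  0.        ,   0.        ,   1.        ]]), 'eye': array([0.45522629, 0.11842069, 1.04613409]), 'rotation': array([ 0.07235621, -0.02457271, -1.54338748])}
wrist {'camera_matrix': array([[324.43495356,   0.        , 255.43244767],
       [  0.        , 324.43495356, 193.32384698],
       [  0.        ,   0.        ,   1.        ]]), 'tool_from_camera': array([[ 9.99999668e-01,  2.20242460e-04,  7.84866615e-04,
         1.53308111e-04],
       [ 4.31839131e-04, -9.59738924e-01, -2.80893239e-01,
        -7.11024426e-02],
       [ 6.91402422e-04,  2.80893485e-01, -9.59738700e-01,
        -1.42838209e-01],
       [ 0.00000000e+00,  0.00000000e+00,  0.00000000e+00,
         1.00000000e+00]])}
```

```bash
sed -i 's/return K,np.array(i\["rotation"\])/return K,R.from_euler("xyz",i["rotation"]).as_matrix()/' h.py
python3 - <<'E'
from h import *
for n in("top","side"):
    d=np.load(f"{n}0.npy"); P=cloud(n,d); np.save(f"{n}P.npy",P)
    print(n,P[100,100],P[192,256],P[300,300])
    for t in("lid","box","clip_left_far","dish_55_13"):
        r=viewer.silhouettes(n,t)
        for q in r[:4]:
            m=q["pixels"]; pp=P[m]; pp=pp[~np.isnan(pp[:,0])]
            print(n,t,round(q["score"],2),np.round(q["location"]),m.sum(),np.round(np.median(pp,0),3) if len(pp) else None,np.round(np.percentile(pp,[2,98],axis=0),3).tolist() if len(pp) else None)
E
```

```text
top [0.78318345 0.54631562 0.00122559] [0.52730557 0.0865167  0.01957054] [ 0.04922877 -0.17416198 -0.80443613]
top lid 0.64 [234. 193.] 3240 [0.521 0.151 0.014] [[0.431, 0.086, 0.01], [0.615, 0.216, 0.047]]
top box 0.97 [353. 192.] 4515 [ 0.529 -0.19   0.023] [[0.429, -0.265, 0.001], [0.624, -0.083, 0.138]]
top clip_left_far 0.58 [323. 177.] 68 [ 0.569 -0.082  0.119] [[0.557, -0.085, 0.091], [0.581, -0.079, 0.142]]
top dish_55_13 0.65 [146. 189.] 294 [0.521 0.4   0.014] [[0.496, 0.376, 0.009], [0.545, 0.425, 0.017]]
top dish_55_13 0.55 [286. 131.] 269 [0.71  0.005 0.013] [[0.686, -0.019, 0.008], [0.734, 0.029, 0.017]]
side [0.93915765 0.16810498 0.30376855] [ 0.6181892  -0.03590603  0.00215683] [ 0.33916558  0.25288673 -0.00108942]
side lid 0.57 [253. 237.] 3157 [0.513 0.16  0.014] [[0.426, 0.085, 0.009], [0.614, 0.219, 0.047]]
side box 0.68 [306. 165.] 3146 [ 0.524 -0.127  0.054] [[0.423, -0.266, 0.003], [0.616, -0.08, 0.137]]
side clip_left_far 0.47 [279. 158.] 177 [ 0.568 -0.082  0.115] [[0.554, -0.087, 0.088], [0.584, -0.076, 0.141]]
side dish_55_13 0.67 [193. 315.] 538 [0.517 0.403 0.013] [[0.493, 0.376, -0.0], [0.544, 0.427, 0.016]]
side dish_55_13 0.61 [220. 187.] 196 [0.706 0.008 0.013] [[0.684, -0.02, 0.001], [0.734, 0.03, 0.016]]
side dish_55_13 0.33 [302. 165.] 3193 [ 0.525 -0.127  0.056] [[0.423, -0.266, 0.004], [0.616, -0.08, 0.138]]
```

View pics/top0.png

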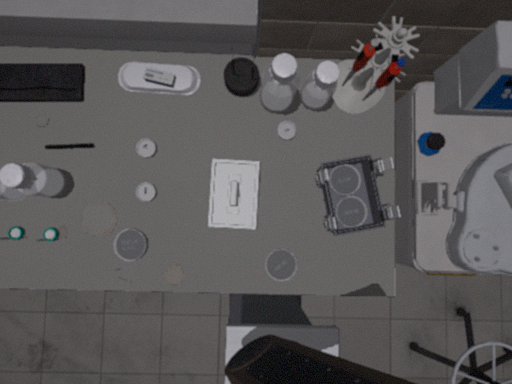

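View pics/side0.png

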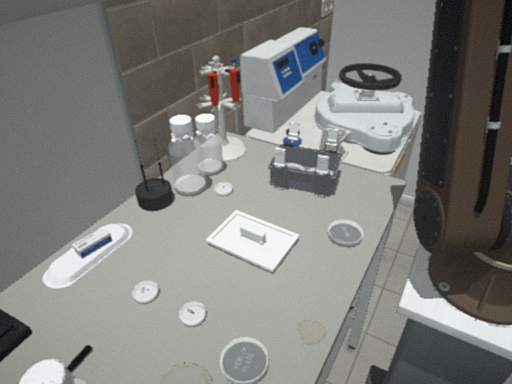

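```bash
cat >> h.py <<'E'
def mv(pos,yaw=None,rpy=None,s=None):
    s=s or state(); R0=R.from_euler('xyz',s["orientation"])
    R1=R.from_euler('xyz',rpy if rpy is not None else [np.pi,0,yaw])
    d=R0.inv().apply(np.array(pos)-np.array(s["ee_pos"])); w=(R0.inv()*R1).as_rotvec(degrees=True)
    print("t",round(s["time"],2),"shift",np.round(d,4),"rot",np.round(w,2),"rows",round(max(np.linalg.norm(d)/.05,np.linalg.norm(w)/8.59),1))
def zrect(P,zlo,zhi,x,y):
    m=(P[...,2]>zlo)&(P[...,2]<zhi)&(P[...,0]>x[0])&(P[...,0]<x[1])&(P[...,1]>y[0])&(P[...,1]<y[1])
    q=P[m][:,:2].astype(np.float32); r=cv2.minAreaRect(q); return r,len(q)
E
python3 - <<'E'
from h import *
P=np.load("topP.npy")
print(zrect(P,.06,.085,(.4,.65),(-.30,-.06)))
print(zrect(P,.012,.03,(.4,.65),(.05,.25)))
print(zrect(P,.035,.06,(.4,.65),(.05,.25)))
mv([.50,-.18,.27],1.68)
E
```

```text
(((0.5256943702697754, -0.17193123698234558), (0.20142844319343567, 0.1704239845275879), 11.703330993652344), 1022)
(((0.5228666663169861, 0.15134209394454956), (0.13643912971019745, 0.1938713788986206), 88.41229248046875), 2529)
(((0.5225594639778137, 0.15122777223587036), (0.017994344234466553, 0.0694630965590477), 88.5180892944336), 164)
t 0.55 shift [ 0.3626  0.4299 -0.0387] rot [-0.   -0.    9.95] rows 11.3
```

Emit:
servo_tool:
  moves: [0.3626,0.43,-0.039,0,0,9.95,0.085,0.3626,0.43,-0.039,0,0,9.95,0.085,0.3626,0.43,-0.039,0,0,9.95,0.085,0.3626,0.43,-0.039,0,0,9.95,0.085,0.3626,0.43,-0.039,0,0,9.95,0.085,0.3626,0.43,-0.039,0,0,9.95,0.085,0.3626,0.43,-0.039,0,0,9.95,0.085,0.3626,0.43,-0.039,0,0,9.95,0.085]

```text
time: 1.35
ee_pos: [0.4098, -0.3149, 0.2595]
orientation: [3.141, 0.0, 1.68]
contact_force: [0.5, 0.0, 0.3]
gripper_width: 0.0849
```

```bash
python3 -c "
from h import *
mv([.50,-.18,.27],1.68)"
```

```text
t 1.35 shift [ 0.1242  0.1043 -0.0104] rot [ 0.05  0.02 -0.  ] rows 3.3
```

Emit:
servo_tool:
  moves: [0.124,0.104,-0.01,0,0,0,0.085,0.124,0.104,-0.01,0,0,0,0.085,0.124,0.104,-0.01,0,0,0,0.085,0.124,0.104,-0.01,0,0,0,0.085,0.124,0.104,-0.01,0,0,0,0.085,0.124,0.104,-0.01,0,0,0,0.085]

```text
time: 1.95
ee_pos: [0.4986, -0.1822, 0.2688]
orientation: [-3.141, -0.0, 1.681]
contact_force: [-0.1, -0.3, -0.6]
gripper_width: 0.0849
```

```bash
python3 - <<'E'
from h import *
s=state();p,d=viewer.grab_frame("wrist"); save(p,"pics/w1.png"); P=cloud("wrist",d,s); np.save("w1P.npy",P)
print(s["ee_pos"],s["qd"].round(3))
for t in("box","clip_left_far","dish_55_13","pin_right_near","box_mouth"):
    for q in viewer.silhouettes("wrist",t)[:4]:
            m=q["pixels"]; pp=P[m]; pp=pp[~np.isnan(pp[:,0])]
            print(t,round(q["score"],2),np.round(q["location"]),m.sum(),np.round(np.median(pp,0),3) if len(pp) else None,np.round(np.percentile(pp,[2,98],axis=0),3).tolist() if len(pp) else None)
for a,b in((.055,.068),(.066,.073),(.06,.078),(.12,.15)): print(zrect(P,a,b,(.4,.65),(-.30,-.06)))
E
```

```text
[ 0.49864647 -0.18217639  0.26881272] [-0.024 -0.006 -0.004  0.002 -0.    -0.   ]
box 0.63 [259. 181.] 28054 [ 0.525 -0.177  0.024] [[0.427, -0.266, 0.004], [0.623, -0.089, 0.14]]
clip_left_far 0.81 [345. 253.] 534 [ 0.565 -0.089  0.121] [[0.554, -0.092, 0.091], [0.581, -0.085, 0.143]]
dish_55_13 0.72 [340. 130.] 843 [ 0.447 -0.112  0.123] [[0.433, -0.117, 0.091], [0.461, -0.106, 0.143]]
dish_55_13 0.58 [359. 320.] 414 [ 0.716 -0.013  0.013] [[0.693, -0.025, 0.007], [0.735, 0.005, 0.014]]
dish_55_13 0.27 [257. 179.] 28487 [ 0.524 -0.177  0.024] [[0.426, -0.267, 0.004], [0.623, -0.088, 0.14]]
pin_right_near 0.89 [258. 180.] 28294 [ 0.524 -0.177  0.024] [[0.427, -0.267, 0.004], [0.623, -0.089, 0.14]]
box_mouth 0.8 [253. 178.] 28014 [ 0.524 -0.177  0.025] [[0.427, -0.266, 0.004], [0.623, -0.089, 0.14]]
(((0.5202690362930298, -0.17614886164665222), (0.19199946522712708, 0.16973558068275452), 11.85171127319336), 1810)
(((0.5247892141342163, -0.1760191023349762), (0.20097462832927704, 0.17042233049869537), 11.811722755432129), 5609)
(((0.5247382521629333, -0.17577549815177917), (0.20097462832927704, 0.17127437889575958), 11.811722755432129), 7156)
(((0.5256081819534302, -0.18126840889453888), (0.15364941954612732, 0.17819587886333466), 11.78797435760498), 1705)
```

View pics/w1.png

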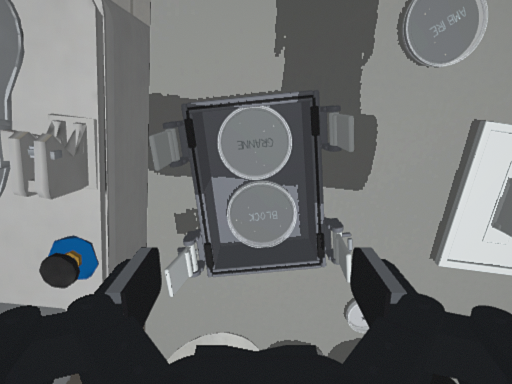

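```bash
python3 - <<'E'
from h import *
def fit(P,lab):
    c=np.array([.525,-.175]); a=.206
    m=(P[...,2]>.062)&(P[...,2]<.077)
    q=P[m]; 
    Rm=np.array([[np.cos(a),np.sin(a)],[-np.sin(a),np.cos(a)]])
    l=(q[:,:2]-c)@Rm.T
    k=(abs(l[:,0])<.12)&(abs(l[:,1])<.1); l=l[k]
    # long sides: |x|<40mm : outer & inner edges
    for sx in(-.03,0,.03):
        r=l[abs(l[:,0]-sx)<.015,1]
        print(lab,"y edges at x",sx,np.round([r.min(),r[r<0].max(),r[r>0].min(),r.max()],4))
    for sy in(-.03,0,.03):
        r=l[abs(l[:,1]-sy)<.015,0]
        print(lab,"x edges at y",sy,np.round([r.min(),r[r<0].max(),r[r>0].min(),r.max()],4))
    # clips
    q=P[(P[...,2]>.095)&(P[...,2]<.16)]; l=(q[:,:2]-c)@Rm.T
    for s in((1,1),(1,-1),(-1,1),(-1,-1)):
        k=(abs(l[:,0]-.062*s[0])<.03)&(abs(l[:,1]-.083*s[1])<.03)
        if k.any(): print(s,np.round(np.percentile(l[k],[1,50,99],axis=0),4).tolist(),q[k][:,2].max().round(4))
s=state();p,d=viewer.grab_frame("wrist"); P=cloud("wrist",d,s); np.save("w2P.npy",P); print(s["ee_pos"],s["qd"].round(4))
fit(P,"w"); fit(np.load("topP.npy"),"t")
print([P[300:,:,2][~np.isnan(P[300:,:,2])].min()], np.median(P[80:110,230:270],axis=(0,1)), P[60:80,200:260,2].mean())
mv([.51,.15,.26],1.543)
E
```

```text
[ 0.49845361 -0.18293958  0.26898272] [ 0.0052  0.0018  0.0002 -0.0012 -0.0005 -0.    ]
w y edges at x -0.03 [-0.0723 -0.0608  0.0587  0.0699]
w y edges at x 0 [-0.0717 -0.0608  0.0587  0.0694]
w y edges at x 0.03 [-0.0864 -0.0608  0.0587  0.0844]
w x edges at y -0.03 [-0.1009 -0.0904  0.0889  0.0998]
w x edges at y 0 [-0.1009 -0.0905  0.0888  0.1001]
w x edges at y 0.03 [-0.1009 -0.0905  0.0888  0.1002]
(1, 1) [[0.0419, 0.073], [0.0561, 0.0754], [0.075, 0.08]] 0.1442
(1, -1) [[0.0426, -0.0948], [0.0592, -0.0868], [0.0797, -0.0788]] 0.1422
(-1, 1) [[-0.0821, 0.0741], [-0.0635, 0.0781], [-0.0432, 0.0828]] 0.1435
(-1, -1) [[-0.0822, -0.0855], [-0.0634, -0.0806], [-0.0426, -0.0765]] 0.144
t y edges at x -0.03 [-0.0712 -0.0576  0.061   0.087 ]
t y edges at x 0 [-0.0692 -0.0578  0.0615  0.0725]
t y edges at x 0.03 [-0.0824 -0.0583  0.0616  0.0876]
t x edges at y -0.03 [-0.099  -0.0884  0.0912  0.1016]
t x edges at y 0 [-0.0989 -0.0885  0.0912  0.102 ]
t x edges at y 0.03 [-0.099  -0.0886  0.0911  0.1017]
(1, 1) [[0.0457, 0.0766], [0.0624, 0.082], [0.0833, 0.0853]] 0.1454
(1, -1) [[0.0488, -0.0929], [0.0636, -0.0842], [0.0814, -0.0755]] 0.1432
(-1, 1) [[-0.0817, 0.0782], [-0.0621, 0.084], [-0.0456, 0.0861]] 0.1445
(-1, -1) [[-0.0785, -0.0841], [-0.0604, -0.0786], [-0.0399, -0.074]] 0.1441
[np.float64(-0.2043421614846203)] [nan nan nan] nan
t 2.3 shift [0.3297 0.0472 0.009 ] rot [ 0.   -0.    7.77] rows 6.7
```

Emit:
servo_tool:
  moves: [0.33,0.047,0.009,0,0,7.8,0.085,0.33,0.047,0.009,0,0,7.8,0.085,0.33,0.047,0.009,0,0,7.8,0.085,0.33,0.047,0.009,0,0,7.8,0.085,0.33,0.047,0.009,0,0,7.8,0.085,0.33,0.047,0.009,0,0,7.8,0.085,0.33,0.047,0.009,0,0,7.8,0.085,0.33,0.047,0.009,0,0,7.8,0.085]

```text
time: 3.1
ee_pos: [0.5099, 0.1545, 0.2595]
orientation: [-3.141, -0.0, 1.547]
contact_force: [0.0, -1.2, -0.2]
gripper_width: 0.0849
```

```bash
python3 - <<'E'
from h import *
p,d=viewer.grab_frame("wrist");s=state();p,d=viewer.grab_frame("wrist"); save(p,"pics/w3.png"); P=cloud("wrist",d,s); np.save("w3P.npy",P)
print(s["ee_pos"],s["orientation"],s["qd"].round(3))
for q in viewer.silhouettes("wrist","lid")[:2]:print(q["score"],q["location"])
print(zrect(P,.012,.03,(.4,.65),(.05,.25)))
print(zrect(P,.016,.03,(.4,.65),(.05,.25)))
print(zrect(P,.037,.06,(.45,.6),(.1,.2)))
E
```

```text
[0.50960742 0.1527465  0.259516  ] [-3.14104536e+00  3.71610853e-04  1.54651291e+00] [-0.043 -0.017 -0.017  0.003 -0.005  0.02 ]
0.56 [249.9, 161.5]
0.45 [493.1, 34.5]
(((0.5214112997055054, 0.1486988067626953), (0.13626410067081451, 0.19316497445106506), 88.37226867675781), 16195)
(((0.5214112997055054, 0.1486988067626953), (0.13626410067081451, 0.19316497445106506), 88.37226867675781), 4472)
(((0.5212664008140564, 0.14920753240585327), (0.017432473599910736, 0.06912415474653244), 88.06211853027344), 954)
```

View pics/w3.png

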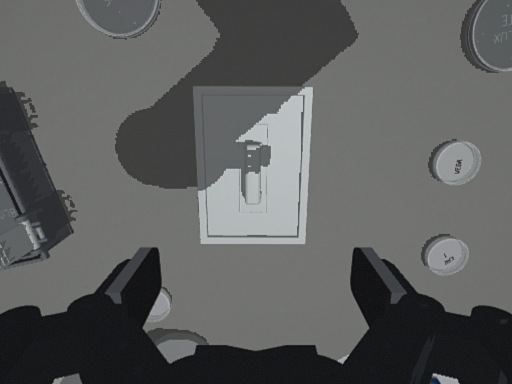

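```bash
python3 - <<'E'
from h import *
mv([.522,.150,.021],1.542)
E
```

```text
t 3.25 shift [-0.0004  0.0125  0.2388] rot [-0.02  0.02  0.12] rows 4.8
```

Emit:
servo_tool:
  moves: [0,0.012,0.14,0,0,0.2,0.045,0,0.012,0.14,0,0,0.2,0.045,0,0.012,0.14,0,0,0.2,0.045,0,0.012,0.14,0,0,0.2,0.045,0,0.012,0.14,0,0,0.2,0.045,0,0.012,0.14,0,0,0.2,0.045,0,0.012,0.14,0,0,0.2,0.045]

```text
time: 3.95
ee_pos: [0.523, 0.1513, 0.1225]
orientation: [3.138, -0.002, 1.54]
contact_force: [0.1, 0.0, 0.3]
gripper_width: 0.0447
```

```bash
python3 - <<'E'
from h import *
print(state()["gripper_width"]);mv([.522,.150,.021],1.542)
E
```

```text
0.044728599468998494
t 3.95 shift [-0.0015 -0.0013  0.1015] rot [ 0.2  -0.13 -0.1 ] rows 2.0
```

Emit:
servo_tool:
  moves: [-0.0015,-0.001,0.05,0,0,0,0.045,-0.0015,-0.001,0.08,0,0,0,0.045,-0.0015,-0.001,0.1,0,0,0,0.045,-0.0015,-0.001,0.1,0,0,0,0.045,-0.0015,-0.001,0.1,0,0,0,0.045]

```text
time: 4.45
ee_pos: [0.5215, 0.1498, 0.0213]
orientation: [3.14, -0.001, 1.541]
contact_force: [0.6, 0.5, 0.9]
gripper_width: 0.0448
```

```bash
python3 - <<'E'
from h import *
print(state()["contact_force"]);mv([.522,.150,.021],1.542)
E
```

```text
[0.59385607 0.45805878 0.93433996]
t 4.45 shift [0.0002 0.0005 0.0003] rot [ 0.08 -0.04 -0.07] rows 0.0
```

Close, then lift gently.

Emit:
servo_tool:
  moves: [0,0,0,0,0,0,0.0,0,0,0,0,0,0,0.0,0,0,0,0,0,0,0.0,0,0,0,0,0,0,0.0,0,0,0,0,0,0,0.0,0,0,0,0,0,0,0.0,0,0,-0.01,0,0,0,0.0,0,0,-0.03,0,0,0,0.0]

```text
time: 5.25
ee_pos: [0.5194, 0.1486, 0.0497]
orientation: [-3.139, 0.001, 1.54]
contact_force: [0.2, 0.4, -3.7]
gripper_width: 0.0167
```

Emit:
servo_tool:
  moves: [0,0,-0.04,0,0,0,0.0,0,0,-0.09,0,0,0,0.0,0,0,-0.14,0,0,0,0.0,0,0,-0.175,0,0,0,0.0,0,0,-0.175,0,0,0,0.0,0,0,-0.175,0,0,0,0.0]

```text
time: 5.85
ee_pos: [0.5202, 0.1493, 0.226]
orientation: [3.141, -0.002, 1.54]
contact_force: [-0.5, 0.5, -3.9]
gripper_width: 0.0168
```

```bash
python3 - <<'E'
from h import *
print(state()["gripper_width"],state()["contact_force"])
mv([.5252,-.1748,.23],1.777)
p,d=viewer.grab_frame("side"); save(p,"pics/s4.png")
p,d=viewer.grab_frame("wrist");s=state();p,d=viewer.grab_frame("wrist"); save(p,"pics/w4.png"); 
P=cloud("wrist",d,s); z=s["ee_pos"][2]; print(s["ee_pos"])
print(zrect(P,z-.02,z+.01,(.4,.65),(.05,.25)))
E
```

```text
0.016829847948269746 [-0.48489571  0.45512827 -3.87749507]
t 5.85 shift [-0.3238  0.015  -0.0047] rot [  0.07  -0.1  -13.58] rows 6.5
[0.51946721 0.14873227 0.22371244]
(((0.5124719142913818, 0.1490045189857483), (0.13627132773399353, 0.179375559091568), 88.26082611083984), 68345)
```

View pics/w4.png

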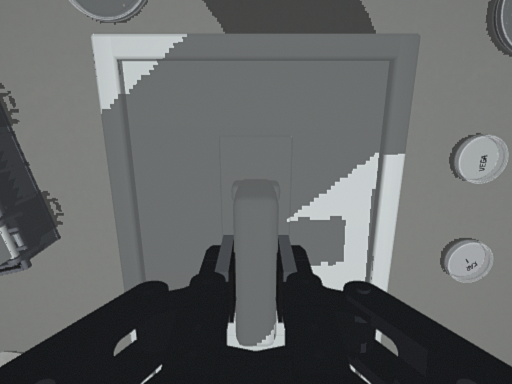

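View pics/s4.png

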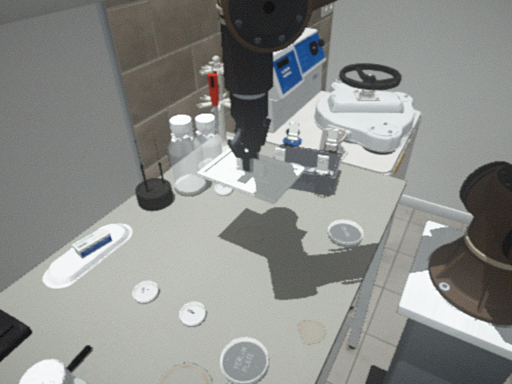

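Emit:
servo_tool:
  moves: [-0.05,0.002,0,0,0,-2,0.0,-0.1,0.004,0,0,0,-4,0.0,-0.15,0.006,0,0,0,-6,0.0,-0.19,0.008,0,0,0,-8,0.0,-0.23,0.01,0,0,0,-10,0.0,-0.27,0.012,0,0,0,-12,0.0,-0.305,0.0145,0,0,0,-13.6,0.0,-0.324,0.0145,0,0,0,-13.6,0.0]

```text
time: 6.8
ee_pos: [0.5242, -0.1774, 0.223]
orientation: [-3.138, -0.001, 1.777]
contact_force: [-1.0, 0.7, -4.2]
gripper_width: 0.0169
```

Emit:
servo_tool:
  moves: [0,0,0,0,0,0,0.0,0,0,0,0,0,0,0.0,0,0,0,0,0,0,0.0,0,0,0,0,0,0,0.0]

```text
time: 7.2
ee_pos: [0.5253, -0.1742, 0.2246]
orientation: [-3.141, -0.0, 1.779]
contact_force: [-0.5, 0.3, -3.6]
gripper_width: 0.0167
```

```bash
python3 - <<'E'
from h import *
p,d=viewer.grab_frame("wrist");s=state();print(s["orientation"],s["qd"].round(3))
p,d=viewer.grab_frame("wrist"); save(p,"pics/w5.png");P=cloud("wrist",d,s); 
mv([.5246,-.1757,.15],1.777,s=s)
p,d=viewer.grab_frame("top"); save(p,"pics/t5.png");P=cloud("top",d); z=s["ee_pos"][2]
print(zrect(P,z-.011,z+.008,(.4,.65),(-.30,-.06)))
E
```

```text
[-3.14136685e+00 -1.59813988e-04  1.77889944e+00] [-0.    -0.002  0.003  0.    -0.     0.001]
t 7.25 shift [-0.0013 -0.001   0.0748] rot [-0.01 -0.01  0.11] rows 1.5
(((0.46603184938430786, -0.22000470757484436), (0.058086153119802475, 0.0674327164888382), 9.186867713928223), 663)
```

View pics/t5.png

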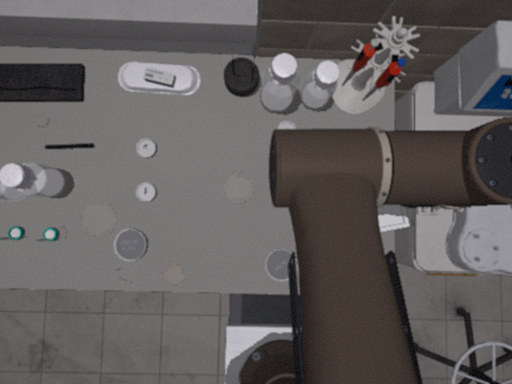

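Emit:
servo_tool:
  moves: [-0.001,-0.001,0.04,0,0,0,0.0,-0.001,-0.001,0.075,0,0,0,0.0,-0.001,-0.001,0.1,0,0,0,0.0,-0.001,-0.001,0.112,0,0,0,0.0,-0.001,-0.001,0.112,0,0,0,0.0,-0.001,-0.001,0.112,0,0,0,0.0]

```text
time: 7.95
ee_pos: [0.5255, -0.1762, 0.114]
orientation: [3.14, 0.001, 1.778]
contact_force: [0.5, 0.1, -3.5]
gripper_width: 0.0167
```

```bash
python3 - <<'E'
from h import *
s=state(); mv([.5246,-.1757,.10],1.777,s=s);print(s["contact_force"])
p,d=viewer.grab_frame("side"); save(p,"pics/s6.png")
p,d=viewer.grab_frame("wrist"); save(p,"pics/w6.png")
a=cv2.imread("pics/s6.png")[100:250,200:400]; cv2.imwrite("pics/s6z.png",cv2.resize(a,None,fx=4,fy=4))
E
```

```text
t 7.95 shift [ 0.0007 -0.0008  0.014 ] rot [0.07 0.04 0.08] rows 0.3
[ 0.45283674  0.1278878  -3.46024535]
```

View pics/s6z.png

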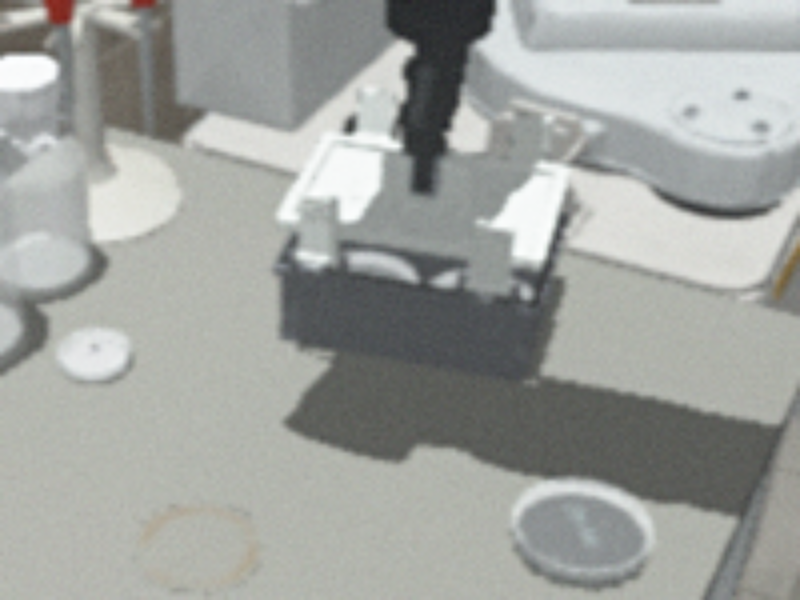

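View pics/w6.png

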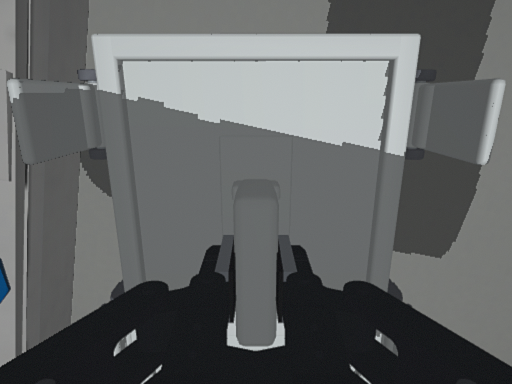

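Emit:
servo_tool:
  moves: [0.0005,-0.0005,0.005,0,0,0,0.0,0.0005,-0.0005,0.01,0,0,0,0.0,0.0005,-0.0005,0.014,0,0,0,0.0,0.0005,-0.0005,0.018,0,0,0,0.0,0.0005,-0.0005,0.018,0,0,0,0.0]

```text
time: 8.55
ee_pos: [0.5234, -0.1758, 0.0941]
orientation: [-3.14, -0.0, 1.778]
contact_force: [-1.0, -0.4, -3.5]
gripper_width: 0.0171
```

Emit:
servo_tool:
  moves: [0,0,0.003,0,0,0,0.0,0,0,0.005,0,0,0,0.0,0,0,0.006,0,0,0,0.0,0,0,0.006,0,0,0,0.0]

```text
time: 8.95
ee_pos: [0.5239, -0.1759, 0.0889]
orientation: [-3.141, 0.0, 1.778]
contact_force: [-1.2, -0.4, -3.4]
gripper_width: 0.0168
```

Emit:
servo_tool:
  moves: [0,0,0.001,0,0,0,0.0,0,0,0.002,0,0,0,0.0,0,0,0.002,0,0,0,0.0]

```text
time: 9.25
ee_pos: [0.524, -0.1759, 0.0876]
orientation: [3.141, 0.0, 1.778]
contact_force: [-3.7, 2.1, 5.3]
gripper_width: 0.0169
```

Emit:
servo_tool:
  moves: [0,0,0,0,0,0,0.045,0,0,0,0,0,0,0.045,0,0,0,0,0,0,0.045,0,0,0,0,0,0,0.045]

```text
time: 9.65
ee_pos: [0.5241, -0.1759, 0.0869]
orientation: [3.141, 0.0, 1.778]
contact_force: [-0.9, -0.4, -0.1]
gripper_width: 0.0452
```

Emit:
servo_tool:
  moves: [0,0,-0.05,0,0,0,0.045,0,0,-0.1,0,0,0,0.045,0,0,-0.15,0,0,0,0.045,0,-0.03,-0.18,0,0,0,0.02,0,-0.03,-0.18,0,0,0,0.0,0,-0.03,-0.18,0,0,0,0.0]

```text
time: 10.25
ee_pos: [0.4945, -0.182, 0.2678]
orientation: [3.139, 0.0, 1.777]
contact_force: [-0.0, 0.6, -0.6]
gripper_width: 0.002
```

```bash
python3 - <<'E'
from h import *
p,d=viewer.grab_frame("wrist");s=state();p,d=viewer.grab_frame("wrist"); save(p,"pics/w7.png"); P=cloud("wrist",d,s); np.save("w7P.npy",P)
print(s["ee_pos"],s["orientation"],s["contact_force"])
c=np.array([.5252,-.1748]);a=.206
Q=P.copy(); Q[...,:2]=(P[...,:2]-c)@np.array([[np.cos(a),np.sin(a)],[-np.sin(a),np.cos(a)]]).T
print(zrect(Q,.07,.0885,(-.12,.12),(-.071,.071)))
m=(abs(Q[...,0])<.07)&(abs(Q[...,1])<.05)&(Q[...,2]>.07)&(Q[...,2]<.09)&((abs(Q[...,1])>.02))
A=np.c_[Q[m][:,:2],np.ones(m.sum())]; co,_,_,_=np.linalg.lstsq(A,Q[m][:,2],rcond=None); print("plane",co)
for sx in(1,-1):
  for sy in(1,-1):
    k=(abs(Q[...,0]-.062*sx)<.025)&(abs(Q[...,1]-.083*sy)<.03)&(Q[...,2]>.095)
    q=Q[k]
    if len(q)>10:
        t=np.polyfit(q[:,2],q[:,1],1); print(sx,sy,len(q),np.median(q,0).round(4),"top",q[:,2].max().round(4),"x",np.percentile(q[:,0],[2,98]).round(4),"y at .1,.14",np.polyval(t,[.1,.14]).round(4))
E
```

```text
[ 0.49428013 -0.18187981  0.26655079] [ 3.14139625e+00 -3.82567082e-04  1.77737744e+00] [ 0.18919522 -0.23873866 -0.1370132 ]
(((-0.002095557749271393, 0.0003833472728729248), (0.1962939351797104, 0.14122824370861053), 0.00879826582968235), 19371)
plane [-0.00051064 -0.00089286  0.07994105]
1 1 440 [0.0532 0.0753 0.1191] top 0.1437 x [0.0412 0.0731] y at .1,.14 [0.0756 0.0758]
1 -1 776 [ 0.0571 -0.0865  0.1198] top 0.1424 x [0.0439 0.0741] y at .1,.14 [-0.0807 -0.0921]
-1 1 1283 [-0.0543  0.077   0.1409] top 0.3546 x [-0.0794 -0.0425] y at .1,.14 [0.0803 0.0762]
-1 -1 1481 [-0.0513 -0.0785  0.1419] top 0.3555 x [-0.0776 -0.0424] y at .1,.14 [-0.0834 -0.0789]
```

View pics/w7.png

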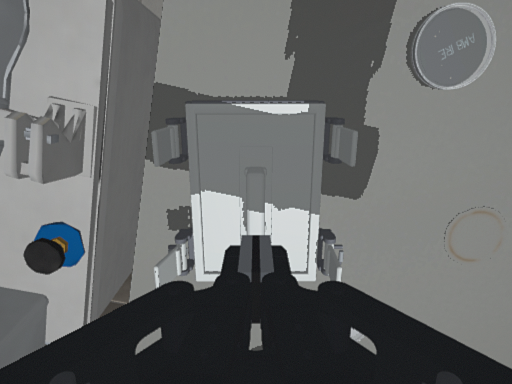

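```bash
python3 - <<'E'
from h import *
P=np.load("topP.npy"); W=np.load("w7P.npy"); S=np.load("sideP.npy")
Q=np.concatenate([P.reshape(-1,3),W.reshape(-1,3)[:300*512],S.reshape(-1,3)])
Q=Q[~np.isnan(Q[:,0])]
print(state()["joint_positions"])
for y0 in np.arange(-.24,-.52,-.02):
    row=[]
    for x0 in np.arange(.38,.70,.04):
        k=(abs(Q[:,0]-x0)<.02)&(abs(Q[:,1]-y0)<.01)&(Q[:,2]<.3)
        row.append(np.round(np.percentile(Q[k,2],98),2) if k.sum()>3 else None)
    print(round(y0,2),row)
E
```

```text
[ 1.99678010e-02  9.22287720e-02 -2.56947257e-01 -3.78527238e-04
 -1.22299003e+00 -1.38389559e+00]
-0.24 [np.float64(0.0), np.float64(0.09), np.float64(0.09), np.float64(0.09), np.float64(0.09), np.float64(0.13), np.float64(0.14), np.float64(0.0)]
-0.26 [np.float64(0.0), np.float64(0.0), np.float64(0.14), np.float64(0.14), np.float64(0.0), np.float64(0.14), np.float64(0.14), np.float64(0.0)]
-0.28 [np.float64(0.0), np.float64(0.0), np.float64(0.14), np.float64(0.14), np.float64(0.0), np.float64(0.0), np.float64(0.0), np.float64(0.0)]
-0.3 [np.float64(0.0), np.float64(0.0), np.float64(0.0), np.float64(0.0), np.float64(0.0), np.float64(0.0), np.float64(0.0), np.float64(0.0)]
-0.32 [np.float64(0.0), np.float64(0.0), np.float64(0.0), np.float64(0.0), np.float64(0.0), np.float64(0.0), np.float64(0.0), np.float64(0.0)]
-0.34 [None, None, None, None, None, None, None, None]
-0.36 [None, None, None, None, None, None, None, None]
-0.38 [None, None, None, None, None, None, None, None]
-0.4 [np.float64(-0.05), np.float64(-0.05), np.float64(-0.05), np.float64(-0.04), np.float64(-0.04), np.float6
[... 271 characters left out ...]
loat64(0.05), np.float64(0.05), np.float64(0.05), np.float64(-0.05), np.float64(0.0)]
-0.46 [np.float64(-0.05), np.float64(-0.05), np.float64(-0.04), np.float64(0.05), np.float64(0.05), np.float64(0.05), np.float64(-0.05), np.float64(0.0)]
-0.48 [np.float64(0.03), np.float64(0.03), np.float64(-0.05), np.float64(0.01), np.float64(0.02), np.float64(-0.05), np.float64(-0.05), np.float64(-0.04)]
-0.5 [np.float64(0.04), np.float64(0.04), np.float64(0.04), np.float64(0.03), np.float64(0.03), np.float64(-0.05), np.float64(-0.05), np.float64(-0.05)]
-0.52 [np.float64(0.04), np.float64(0.05), np.float64(0.04), np.float64(0.04), np.float64(0.04), np.float64(0.04), np.float64(-0.05), np.float64(-0.05)]
```

```bash
cat >> h.py <<'E'
C=np.array([.5250,-.1752]);A=.206
def w(bx,by,z): return [C[0]+np.cos(A)*bx-np.sin(A)*by, C[1]+np.sin(A)*bx+np.cos(A)*by, z]
def b(p): d=np.array(p[:2])-C; return np.array([np.cos(A)*d[0]+np.sin(A)*d[1],-np.sin(A)*d[0]+np.cos(A)*d[1],p[2]])
YP=np.pi+A-2*np.pi
E
python3 - <<'E'
from h import *
print(w(.062,.124,.2)); mv(w(.062,.124,.2),YP)
E
```

```text
[np.float64(0.5603254107786346), np.float64(-0.04113988157054044), 0.2]
t 10.35 shift [0.1241 0.0937 0.0658] rot [-3.000e-02 -8.000e-02 -8.996e+01] rows 10.5
```

Emit:
servo_tool:
  moves: [0.02,0.015,0,0,0,-8.5,0.0,0.04,0.03,0,0,0,-17,0.0,0.06,0.045,0,0,0,-25.5,0.0,0.08,0.06,0,0,0,-34,0.0,0.1,0.075,0,0,0,-42.5,0.0,0.11,0.085,0,0,0,-51,0.0,0.12,0.09,0.01,0,0,-59.5,0.0,0.124,0.094,0.02,0,0,-68,0.0]

```text
time: 11.15
ee_pos: [0.5613, -0.0402, 0.2447]
orientation: [-3.141, -0.003, 2.972]
contact_force: [-0.2, -0.2, -0.6]
gripper_width: 0.0003
```

Emit:
servo_tool:
  moves: [0,0,0,0,0,-8,0.0,0,0,0,0,0,-16,0.0,0,0,0,0,0,-22,0.0,0,0,0,0,0,-22,0.0,0,0,0,0,0,-22,0.0,0,0,0,0,0,-22,0.0]

```text
time: 11.75
ee_pos: [0.561, -0.0413, 0.2462]
orientation: [-3.142, -0.001, -2.937]
contact_force: [1.0, -0.2, 0.1]
gripper_width: 0.0
```

```bash
python3 - <<'E'
from h import *
mv(w(.062,.124,.14),YP); s=state(); print(s["qd"].round(3),b(s["ee_pos"]))
p,d=viewer.grab_frame("wrist"); save(p,"pics/w8.png")
p,d=viewer.grab_frame("side"); save(p,"pics/s8.png")
a=cv2.imread("pics/s8.png")[100:250,200:400]; cv2.imwrite("pics/s8z.png",cv2.resize(a,None,fx=4,fy=4))
E
```

```text
t 11.75 shift [0.0005 0.0003 0.1062] rot [-0.   -0.07 -0.09] rows 2.1
[ 0.    -0.009  0.003  0.     0.001  0.011] [0.06262521 0.12371061 0.24615129]
```

View pics/w8.png

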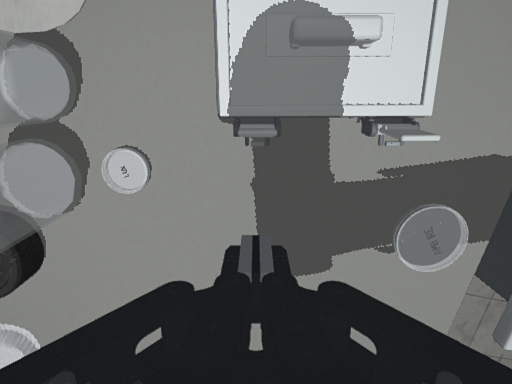

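View pics/s8z.png

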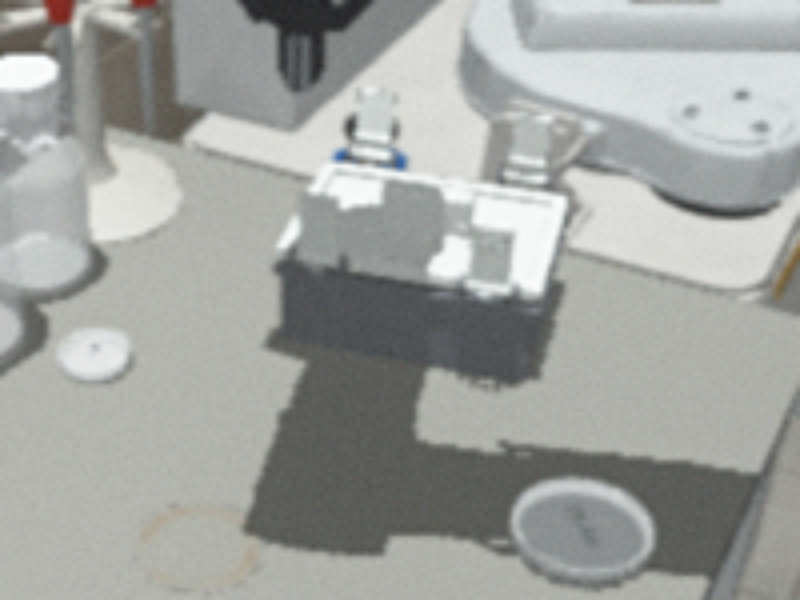

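Emit:
servo_tool:
  moves: [0,0,0.05,0,0,0,0.0,0,0,0.1,0,0,0,0.0,0,0,0.122,0,0,0,0.0,0,0,0.122,0,0,0,0.0,0,0,0.122,0,0,0,0.0]

```text
time: 12.35
ee_pos: [0.5617, -0.0414, 0.1257]
orientation: [-3.141, 0.0, -2.935]
contact_force: [0.4, 0.6, 1.1]
gripper_width: -0.0001
```

Emit:
servo_tool:
  moves: [0,-0.008,0,0,0,0,0.0,0,-0.014,0,0,0,0,0.0,0,-0.02,0,0,0,0,0.0,0,-0.026,0,0,0,0,0.0,0,-0.03,0,0,0,0,0.0]

```text
time: 12.85
ee_pos: [0.5675, -0.0714, 0.1253]
orientation: [-3.142, 0.001, -2.935]
contact_force: [0.6, -0.4, 0.1]
gripper_width: 0.0002
```

```bash
python3 - <<'E'
from h import *
s=state(); print(b(s["ee_pos"]),s["contact_force"])
E
```

```text
[0.06278365 0.0929023  0.12530067] [ 0.63395798 -0.36666199  0.14958219]
```

Emit:
servo_tool:
  moves: [0,-0.005,-0.001,0,0,0,0.0,0,-0.01,-0.003,0,0,0,0.0,0,-0.015,-0.004,0,0,0,0.0,0,-0.018,-0.004,0,0,0,0.0]

```text
time: 13.25
ee_pos: [0.5709, -0.0883, 0.1288]
orientation: [3.141, -0.0, -2.935]
contact_force: [-1.1, 4.3, -1.2]
gripper_width: -0.0004
```

Emit:
servo_tool:
  moves: [0,-0.004,0.001,0,0,0,0.0,0,-0.008,0.002,0,0,0,0.0,0,-0.011,0.003,0,0,0,0.0]

```text
time: 13.55
ee_pos: [0.5731, -0.0987, 0.1256]
orientation: [3.141, -0.0, -2.935]
contact_force: [-2.5, 7.4, -0.1]
gripper_width: 0.0
```

```bash
python3 - <<'E'
from h import *
s=state(); print(b(s["ee_pos"]),s["contact_force"])
p,d=viewer.grab_frame("side"); save(p,"pics/s9.png")
a=cv2.imread("pics/s9.png")[100:250,200:400]; cv2.imwrite("pics/s9z.png",cv2.resize(a,None,fx=4,fy=4))
E
```

```text
[0.06270834 0.06505231 0.12561322] [-2.50918387  7.41697215 -0.14543513]
```

View pics/s9z.png

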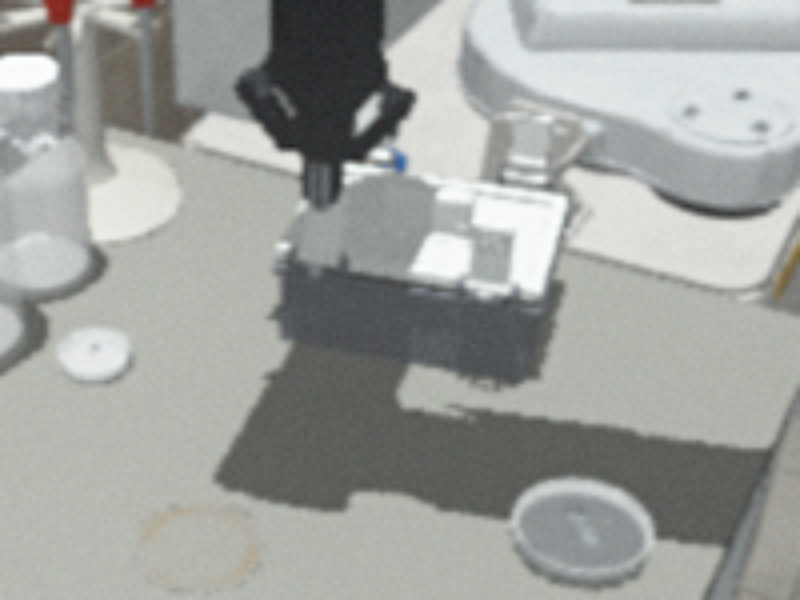

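Emit:
servo_tool:
  moves: [0,-0.005,0.002,0,0,0,0.0,0,-0.01,0.004,0,0,0,0.0,0,-0.014,0.0065,0,0,0,0.0]

```text
time: 13.9
ee_pos: [0.5761, -0.1119, 0.1194]
orientation: [3.14, 0.0, -2.934]
contact_force: [-2.4, 10.2, 2.3]
gripper_width: -0.0002
```

Emit:
servo_tool:
  moves: [0,-0.004,0.003,0,0,0,0.0,0,-0.009,0.007,0,0,0,0.0]

```text
time: 14.1
ee_pos: [0.5782, -0.1205, 0.1128]
orientation: [3.14, 0.001, -2.934]
contact_force: [-2.7, 10.8, 5.6]
gripper_width: 0.0
```

```bash
python3 - <<'E'
from h import *
s=state(); print(b(s["ee_pos"]),s["contact_force"])
E
```

```text
[0.06331222 0.04267749 0.1127892 ] [-2.72487508 10.76359682  5.58273272]
```

Emit:
servo_tool:
  moves: [0,-0.001,0.004,0,0,0,0.0,0,-0.002,0.007,0,0,0,0.0]

```text
time: 14.3
ee_pos: [0.5791, -0.1234, 0.1065]
orientation: [-3.141, 0.002, -2.934]
contact_force: [-3.2, 5.7, 8.5]
gripper_width: -0.0001
```

Emit:
servo_tool:
  moves: [0,-0.001,0.002,0,0,0,0.0,0,-0.001,0.003,0,0,0,0.0]

```text
time: 14.5
ee_pos: [0.5794, -0.1244, 0.1036]
orientation: [-3.141, 0.002, -2.934]
contact_force: [-2.3, 5.2, 8.4]
gripper_width: -0.0
```

Emit:
servo_tool:
  moves: [0,0,0.0015,0,0,0,0.0,0,0,0.003,0,0,0,0.0]

```text
time: 14.7
ee_pos: [0.5795, -0.125, 0.101]
orientation: [-3.14, 0.002, -2.934]
contact_force: [-3.2, 1.6, 9.6]
gripper_width: 0.0001
```

Emit:
servo_tool:
  moves: [0,0,0.001,0,0,0,0.0,0,0,0.002,0,0,0,0.0]

```text
time: 14.9
ee_pos: [0.5797, -0.1253, 0.0992]
orientation: [-3.14, 0.002, -2.934]
contact_force: [-2.8, -0.1, 9.8]
gripper_width: -0.0
```

Emit:
servo_tool:
  moves: [0,-0.002,0.001,0,0,0,0.0,0,-0.004,0.002,0,0,0,0.0]

```text
time: 15.1
ee_pos: [0.5803, -0.1281, 0.0967]
orientation: [-3.141, 0.002, -2.934]
contact_force: [-2.8, 7.5, 8.5]
gripper_width: -0.0003
```

Emit:
servo_tool:
  moves: [0,-0.002,0.001,0,0,0,0.0,0,-0.004,0.002,0,0,0,0.0]

```text
time: 15.3
ee_pos: [0.5815, -0.1322, 0.0948]
orientation: [-3.141, 0.003, -2.934]
contact_force: [-2.2, 5.0, 8.2]
gripper_width: -0.0002
```

Emit:
servo_tool:
  moves: [0,-0.001,0.001,0,0,0,0.0,0,-0.001,0.002,0,0,0,0.0]

```text
time: 15.5
ee_pos: [0.5817, -0.1334, 0.0928]
orientation: [-3.141, 0.003, -2.934]
contact_force: [-0.6, 4.1, 7.1]
gripper_width: 0.0001
```

Emit:
servo_tool:
  moves: [0,0,0.001,0,0,0,0.0,0,0,0.002,0,0,0,0.0]

```text
time: 15.7
ee_pos: [0.5818, -0.1335, 0.0908]
orientation: [-3.14, 0.003, -2.934]
contact_force: [-1.0, 2.8, 6.5]
gripper_width: 0.0002
```

Force is falling (bent-down paddle); keep on in small steps.

Emit:
servo_tool:
  moves: [0,0,0.001,0,0,0,0.0,0,0,0.002,0,0,0,0.0]

```text
time: 15.9
ee_pos: [0.5817, -0.1336, 0.0886]
orientation: [-3.14, 0.002, -2.934]
contact_force: [0.6, 1.8, 4.4]
gripper_width: 0.0002
```

Emit:
servo_tool:
  moves: [0,0,0.001,0,0,0,0.0,0,0,0.002,0,0,0,0.0]

```text
time: 16.1
ee_pos: [0.5808, -0.1336, 0.0856]
orientation: [-3.141, 0.001, -2.934]
contact_force: [0.2, -1.2, 0.7]
gripper_width: 0.0001
```

Emit:
servo_tool:
  moves: [0,0,-0.04,0,0,0,0.0,0,0,-0.08,0,0,0,0.0,0,0,-0.11,0,0,0,0.0]

```text
time: 16.4
ee_pos: [0.5804, -0.1338, 0.1973]
orientation: [-3.141, 0.0, -2.935]
contact_force: [0.4, -0.8, 0.2]
gripper_width: 0.0002
```

```bash
python3 - <<'E'
from h import *
s=state(); print(b(s["ee_pos"]),s["contact_force"])
p,d=viewer.grab_frame("side"); save(p,"pics/s10.png")
a=cv2.imread("pics/s10.png")[100:250,200:400]; cv2.imwrite("pics/s10z.png",cv2.resize(a,None,fx=4,fy=4))
P=cloud("side",d); Q=P.reshape(-1,3); Q=np.array([b(q) for q in Q[~np.isnan(Q[:,0])]])
k=(abs(Q[:,0]-.062)<.013)&(Q[:,1]>.02)&(Q[:,1]<.1)&(Q[:,2]>.07)&(Q[:,2]<.2)
q=Q[k]; 
for y in np.arange(.02,.1,.01):
    m=abs(q[:,1]-y)<.005; print(round(y,3), q[m][:,2].round(3)[:8])
mv(w(-.062,-.124,.2),YP)
E
```

```text
[0.06265756 0.02915909 0.19725867] [ 0.3962054  -0.79632901  0.1545761 ]
0.02 []
0.03 [0.198 0.084 0.084 0.084 0.085 0.086 0.084]
0.04 [0.199 0.199 0.2   0.086 0.086 0.086 0.087 0.087]
0.05 [0.088 0.087 0.087 0.087 0.087 0.086 0.087 0.085]
0.06 [0.089 0.087 0.088 0.091 0.088 0.088 0.088 0.087]
0.07 [0.089 0.091 0.09  0.09  0.09  0.09  0.09  0.091]
0.08 [0.097 0.094 0.093 0.094 0.093 0.094 0.094 0.094]
0.09 [0.091 0.092 0.092 0.093 0.089 0.088 0.092 0.093]
t 16.45 shift [ 0.1272 -0.1521  0.0021] rot [-0.18  0.38  0.1 ] rows 4.0
```

View pics/s10z.png

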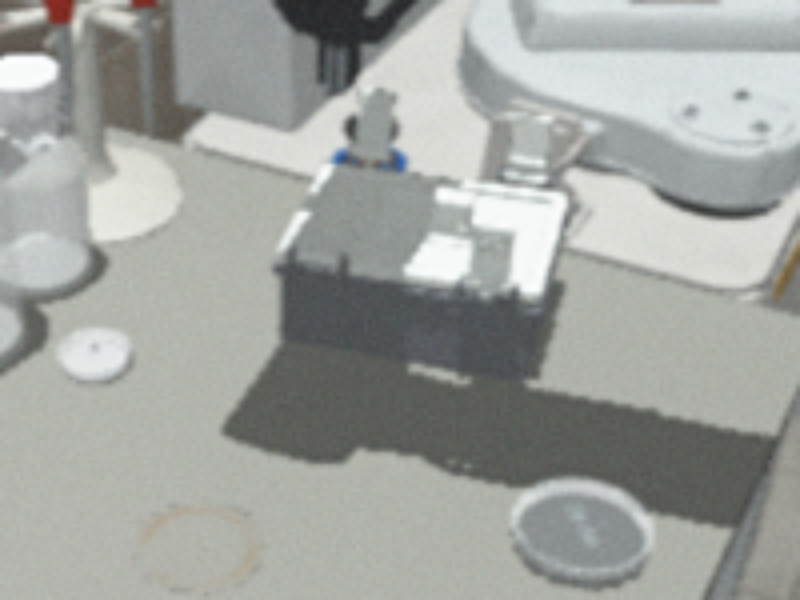

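Emit:
servo_tool:
  moves: [0.032,-0.038,0,0,0,0,0.0,0.064,-0.076,0,0,0,0,0.0,0.096,-0.114,0,0,0,0,0.0,0.126,-0.152,0,0,0,0,0.0,0.126,-0.153,0,0,0,0,0.0,0.126,-0.153,0.035,0,0,0,0.0,0.126,-0.153,0.072,0,0,0,0.0,0.126,-0.153,0.072,0,0,0,0.0]

```text
time: 17.25
ee_pos: [0.4847, -0.3078, 0.1183]
orientation: [3.136, -0.008, -2.936]
contact_force: [-0.5, -0.0, 0.1]
gripper_width: 0.0001
```

```bash
python3 - <<'E'
from h import *
s=state(); print(b(s["ee_pos"]),s["contact_force"]); mv(w(-.062,-.078,.129),YP)
p,d=viewer.grab_frame("side"); save(p,"pics/s11.png")
a=cv2.imread("pics/s11.png")[100:250,200:400]; cv2.imwrite("pics/s11z.png",cv2.resize(a,None,fx=4,fy=4))
E
```

```text
[-0.06652161 -0.12154038  0.11834642] [-0.51276312 -0.04830799  0.06851178]
t 17.25 shift [-0.0044  0.0436 -0.0105] rot [ 0.29 -0.46 -0.03] rows 0.9
```

View pics/s11z.png

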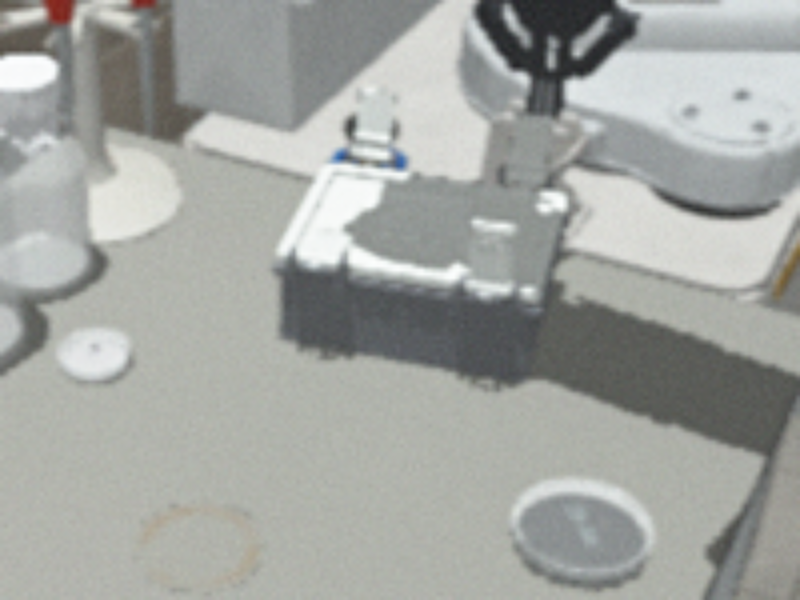

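Emit:
servo_tool:
  moves: [-0.004,0.008,-0.006,0,0,0,0.0,-0.004,0.018,-0.008,0,0,0,0.0,-0.004,0.026,-0.009,0,0,0,0.0,-0.004,0.032,-0.009,0,0,0,0.0,-0.004,0.037,-0.01,0,0,0,0.0,-0.004,0.042,-0.011,0,0,0,0.0]

```text
time: 17.9
ee_pos: [0.4839, -0.2667, 0.1349]
orientation: [-3.141, 0.001, -2.934]
contact_force: [1.2, -3.6, -2.0]
gripper_width: -0.0003
```

Emit:
servo_tool:
  moves: [0,0.005,0.001,0,0,0,0.0,0,0.01,0.002,0,0,0,0.0,0,0.014,0.004,0,0,0,0.0]

```text
time: 18.2
ee_pos: [0.4811, -0.2535, 0.1305]
orientation: [-3.141, 0.0, -2.935]
contact_force: [0.7, -5.8, 1.6]
gripper_width: 0.0002
```

```bash
python3 - <<'E'
from h import *
s=state(); print(b(s["ee_pos"]),s["contact_force"])
E
```

```text
[-0.05899289 -0.06761681  0.13054013] [ 0.72136729 -5.83550545  1.59865698]
```

Emit:
servo_tool:
  moves: [-0.002,0.004,0.002,0,0,0,0.0,-0.003,0.008,0.0045,0,0,0,0.0,-0.003,0.011,0.0065,0,0,0,0.0]

```text
time: 18.5
ee_pos: [0.4806, -0.2426, 0.1238]
orientation: [-3.141, -0.002, -2.935]
contact_force: [-1.7, -9.4, 2.1]
gripper_width: -0.0001
```

Emit:
servo_tool:
  moves: [0,0.004,0.003,0,0,0,0.0,0,0.007,0.006,0,0,0,0.0,0,0.009,0.0085,0,0,0,0.0]

```text
time: 18.8
ee_pos: [0.4796, -0.2344, 0.116]
orientation: [-3.139, -0.001, -2.934]
contact_force: [-1.8, -11.2, 4.4]
gripper_width: 0.0003
```

```bash
python3 - <<'E'
from h import *
s=state(); print(b(s["ee_pos"]),s["contact_force"])
E
```

```text
[-0.05659077 -0.04864049  0.11595159] [ -1.78903016 -11.23393011   4.41290682]
```

Emit:
servo_tool:
  moves: [0,0.003,0.004,0,0,0,0.0,0,0.005,0.008,0,0,0,0.0]

```text
time: 19.0
ee_pos: [0.4789, -0.2296, 0.1083]
orientation: [-3.139, -0.0, -2.934]
contact_force: [-1.0, -11.2, 8.0]
gripper_width: -0.0
```

Emit:
servo_tool:
  moves: [0,0.002,0.003,0,0,0,0.0,0,0.003,0.005,0,0,0,0.0]

```text
time: 19.2
ee_pos: [0.4786, -0.2266, 0.1034]
orientation: [-3.139, 0.0, -2.934]
contact_force: [-1.5, -8.7, 8.0]
gripper_width: 0.0003
```

Emit:
servo_tool:
  moves: [0,0.002,0.0015,0,0,0,0.0,0,0.004,0.003,0,0,0,0.0]

```text
time: 19.4
ee_pos: [0.4783, -0.2226, 0.1007]
orientation: [-3.139, 0.002, -2.934]
contact_force: [0.5, -5.6, 8.0]
gripper_width: 0.0003
```

Emit:
servo_tool:
  moves: [0,0.002,0.0015,0,0,0,0.0,0,0.004,0.003,0,0,0,0.0]

```text
time: 19.6
ee_pos: [0.4776, -0.2182, 0.0976]
orientation: [-3.14, 0.002, -2.934]
contact_force: [0.3, -5.6, 6.8]
gripper_width: -0.0002
```

Emit:
servo_tool:
  moves: [0,0.001,0.001,0,0,0,0.0,0,0.001,0.002,0,0,0,0.0]

```text
time: 19.8
ee_pos: [0.4772, -0.2169, 0.0954]
orientation: [-3.14, 0.002, -2.934]
contact_force: [1.3, -3.4, 6.7]
gripper_width: 0.0002
```

Emit:
servo_tool:
  moves: [0,0,0.001,0,0,0,0.0,0,0,0.002,0,0,0,0.0]

```text
time: 20.0
ee_pos: [0.4772, -0.2167, 0.0932]
orientation: [-3.141, 0.002, -2.934]
contact_force: [0.9, -2.5, 5.5]
gripper_width: 0.0002
```

Emit:
servo_tool:
  moves: [0,0,0.001,0,0,0,0.0,0,0,0.002,0,0,0,0.0]

```text
time: 20.2
ee_pos: [0.477, -0.2165, 0.0908]
orientation: [-3.141, 0.001, -2.935]
contact_force: [2.8, -1.8, 3.8]
gripper_width: 0.0005
```

Emit:
servo_tool:
  moves: [0,0,0.001,0,0,0,0.0,0,0,0.0015,0,0,0,0.0]

```text
time: 20.4
ee_pos: [0.4756, -0.2161, 0.0884]
orientation: [3.141, -0.001, -2.935]
contact_force: [1.0, 0.0, 0.2]
gripper_width: -0.0004
```

Emit:
servo_tool:
  moves: [0,0,0.001,0,0,0,0.0,0,0,0.0015,0,0,0,0.0]

```text
time: 20.6
ee_pos: [0.4756, -0.2162, 0.0873]
orientation: [3.141, -0.001, -2.935]
contact_force: [-2.5, 3.5, 9.1]
gripper_width: 0.0002
```

Emit:
servo_tool:
  moves: [0,0,-0.04,0,0,0,0.0,0,0,-0.08,0,0,0,0.0,0,0,-0.11,0,0,0,0.0]

```text
time: 20.9
ee_pos: [0.4758, -0.2164, 0.199]
orientation: [3.141, -0.0, -2.935]
contact_force: [1.5, -0.4, 0.1]
gripper_width: 0.0001
```

```bash
cat >> h.py <<'E'
def look(n,cams=("side",)):
    for c in cams:
        p,d=viewer.grab_frame(c); 
        im=cv2.cvtColor(p,cv2.COLOR_RGB2BGR)
        cv2.imwrite(f"pics/{c}{n}.png",im)
        if c=="side": cv2.imwrite(f"pics/side{n}z.png",cv2.resize(im[100:250,200:400],None,fx=4,fy=4))
        P=cloud(c,d).reshape(-1,3); P=P[~np.isnan(P[:,0])]; Q=P.copy(); D=P[:,:2]-C
        Q[:,0]=np.cos(A)*D[:,0]+np.sin(A)*D[:,1]; Q[:,1]=-np.sin(A)*D[:,0]+np.cos(A)*D[:,1]
        for sx in(1,-1):
            for sy in(1,-1):
                r=[]
                for y in(.03,.04,.05,.06,.07,.08,.09):
                    k=(abs(Q[:,0]-.062*sx)<.012)&(abs(Q[:,1]-y*sy)<.005)&(Q[:,2]>.07)&(Q[:,2]<.15)
                    r.append((round(float(np.median(Q[k,2])),3),round(float(Q[k,2].max()),3)) if k.sum()>2 else None)
                print(c,sx,sy,r)
E
python3 - <<'E'
from h import *
s=state(); print(b(s["ee_pos"]),s["contact_force"]); mv(w(-.062,.122,.2),YP)
look(12)
E
```

```text
[-0.05660033 -0.03023666  0.19899148] [ 1.46547379 -0.39060601  0.051075  ]
t 20.9 shift [ 0.0053  0.1522 -0.001 ] rot [ 0.01 -0.03  0.05] rows 3.0
side 1 1 [(0.083, 0.086), (0.086, 0.088), (0.087, 0.089), (0.089, 0.091), (0.089, 0.092), (0.093, 0.094), (0.091, 0.093)]
side 1 -1 [(0.076, 0.078), (0.077, 0.078), (0.077, 0.083), (0.08, 0.085), (0.091, 0.103), (0.106, 0.132), (0.131, 0.141)]
side -1 1 [None, None, None, None, (0.073, 0.074), (0.115, 0.143), (0.114, 0.144)]
side -1 -1 [(0.085, 0.089), (0.088, 0.089), (0.089, 0.09), (0.09, 0.091), (0.091, 0.095), (0.093, 0.096), (0.091, 0.092)]
```

View pics/side12z.png

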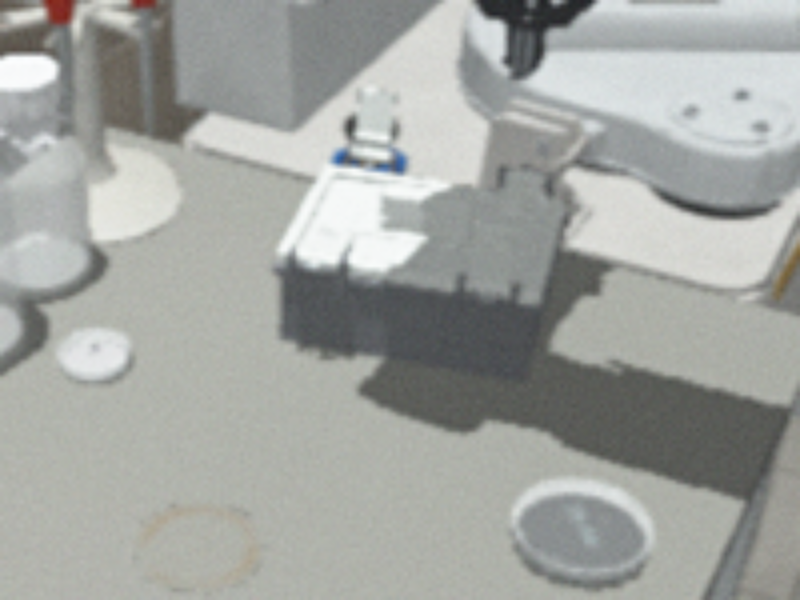

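Emit:
servo_tool:
  moves: [0.005,0.045,0,0,0,0,0.0,0.005,0.09,0,0,0,0,0.0,0.005,0.13,0,0,0,0,0.0,0.005,0.153,0,0,0,0,0.0,0.005,0.153,0,0,0,0,0.0,0.005,0.153,0.035,0,0,0,0.0,0.005,0.153,0.07,0,0,0,0.0,0.005,0.153,0.07,0,0,0,0.0]

```text
time: 21.75
ee_pos: [0.4362, -0.0687, 0.1234]
orientation: [3.141, -0.009, -2.936]
contact_force: [0.1, 0.0, 0.5]
gripper_width: -0.0002
```

Emit:
servo_tool:
  moves: [0,0,0,0,0,0,0.0,0,0,0,0,0,0,0.0]

```text
time: 21.95
ee_pos: [0.4409, -0.0679, 0.1288]
orientation: [-3.141, 0.001, -2.935]
contact_force: [0.7, -0.5, 0.2]
gripper_width: 0.0
```

```bash
python3 - <<'E'
from h import *
s=state(); print(b(s["ee_pos"]),s["contact_force"])
E
```

```text
[-0.06038173  0.12219918  0.12875677] [ 0.74001566 -0.50943791  0.18987421]
```

Emit:
servo_tool:
  moves: [0,-0.01,0,0,0,0,0.0,0,-0.02,0,0,0,0,0.0,0,-0.028,-0.001,0,0,0,0.0,0,-0.034,-0.002,0,0,0,0.0,0,-0.04,-0.003,0,0,0,0.0,0,-0.045,-0.003,0,0,0,0.0]

```text
time: 22.55
ee_pos: [0.4491, -0.1121, 0.1303]
orientation: [3.141, -0.0, -2.935]
contact_force: [-0.6, 4.1, -1.8]
gripper_width: -0.0003
```

Emit:
servo_tool:
  moves: [0,-0.004,0,0,0,0,0.0,0,-0.008,0.001,0,0,0,0.0,0,-0.011,0.002,0,0,0,0.0]

```text
time: 22.85
ee_pos: [0.4512, -0.1225, 0.1281]
orientation: [3.141, -0.0, -2.935]
contact_force: [-1.7, 6.1, -0.6]
gripper_width: 0.0001
```

Emit:
servo_tool:
  moves: [0,-0.004,0.002,0,0,0,0.0,0,-0.008,0.0045,0,0,0,0.0,0,-0.01,0.0065,0,0,0,0.0]

```text
time: 23.15
ee_pos: [0.4534, -0.1321, 0.1217]
orientation: [3.141, -0.0, -2.935]
contact_force: [-3.2, 7.9, 3.2]
gripper_width: 0.0003
```

```bash
python3 - <<'E'
from h import *
s=state(); print(b(s["ee_pos"]),s["contact_force"])
E
```

```text
[-0.06130124  0.05687192  0.12172196] [-3.15065225  7.91716393  3.17976965]
```

Emit:
servo_tool:
  moves: [0,-0.004,0.003,0,0,0,0.0,0,-0.007,0.006,0,0,0,0.0,0,-0.009,0.0085,0,0,0,0.0]

```text
time: 23.45
ee_pos: [0.4552, -0.1404, 0.1133]
orientation: [3.14, 0.0, -2.935]
contact_force: [-4.2, 12.5, 5.0]
gripper_width: 0.0002
```

Emit:
servo_tool:
  moves: [0,-0.003,0.003,0,0,0,0.0,0,-0.005,0.006,0,0,0,0.0]

```text
time: 23.65
ee_pos: [0.4565, -0.1454, 0.1077]
orientation: [3.141, 0.001, -2.934]
contact_force: [-4.0, 11.6, 7.8]
gripper_width: -0.0
```

Emit:
servo_tool:
  moves: [0,-0.002,0.002,0,0,0,0.0,0,-0.004,0.004,0,0,0,0.0]

```text
time: 23.85
ee_pos: [0.4577, -0.1494, 0.1039]
orientation: [3.141, 0.001, -2.934]
contact_force: [-3.1, 10.3, 7.8]
gripper_width: -0.0
```

```bash
python3 - <<'E'
from h import *
s=state(); print(b(s["ee_pos"]),s["contact_force"])
E
```

```text
[-0.06064251  0.039039    0.10393303] [-3.07027472 10.26090024  7.82070924]
```

Emit:
servo_tool:
  moves: [0,-0.002,0.0015,0,0,0,0.0,0,-0.004,0.003,0,0,0,0.0]

```text
time: 24.05
ee_pos: [0.4588, -0.1535, 0.1011]
orientation: [3.142, 0.001, -2.934]
contact_force: [-1.4, 5.5, 8.1]
gripper_width: 0.0002
```

Emit:
servo_tool:
  moves: [0,-0.002,0.0015,0,0,0,0.0,0,-0.004,0.003,0,0,0,0.0]

```text
time: 24.25
ee_pos: [0.4599, -0.1578, 0.0984]
orientation: [-3.141, 0.002, -2.934]
contact_force: [-1.6, 5.5, 6.3]
gripper_width: 0.0001
```

Emit:
servo_tool:
  moves: [0,-0.001,0.001,0,0,0,0.0,0,-0.001,0.002,0,0,0,0.0]

```text
time: 24.45
ee_pos: [0.4602, -0.159, 0.0963]
orientation: [-3.141, 0.002, -2.934]
contact_force: [-0.9, 2.9, 7.6]
gripper_width: -0.0003
```

Emit:
servo_tool:
  moves: [0,0,0.001,0,0,0,0.0,0,0,0.002,0,0,0,0.0]

```text
time: 24.65
ee_pos: [0.4602, -0.1591, 0.0944]
orientation: [-3.14, 0.002, -2.934]
contact_force: [-1.2, 1.0, 6.1]
gripper_width: 0.0002
```

Emit:
servo_tool:
  moves: [0,0,0.001,0,0,0,0.0,0,0,0.002,0,0,0,0.0]

```text
time: 24.85
ee_pos: [0.4602, -0.1593, 0.0923]
orientation: [-3.14, 0.002, -2.934]
contact_force: [-0.1, -0.1, 4.5]
gripper_width: 0.0
```

Emit:
servo_tool:
  moves: [0,0,0.001,0,0,0,0.0,0,0,0.0015,0,0,0,0.0]

```text
time: 25.05
ee_pos: [0.46, -0.1592, 0.0904]
orientation: [-3.141, 0.001, -2.934]
contact_force: [1.5, -1.2, 2.6]
gripper_width: -0.0001
```

Emit:
servo_tool:
  moves: [0,0,0.001,0,0,0,0.0,0,0,0.0015,0,0,0,0.0]

```text
time: 25.25
ee_pos: [0.4583, -0.1587, 0.0879]
orientation: [3.141, -0.001, -2.935]
contact_force: [-0.0, -0.5, -0.0]
gripper_width: 0.0001
```

Emit:
servo_tool:
  moves: [0,0,0.001,0,0,0,0.0,0,0,0.0015,0,0,0,0.0]

```text
time: 25.45
ee_pos: [0.4585, -0.1587, 0.0865]
orientation: [3.141, -0.001, -2.935]
contact_force: [-0.1, 0.3, -0.7]
gripper_width: -0.0003
```

Emit:
servo_tool:
  moves: [0,0,-0.04,0,0,0,0.0,0,0,-0.08,0,0,0,0.0,0,0,-0.11,0,0,0,0.0,0,0,-0.11,0,0,0,0.0]

```text
time: 25.85
ee_pos: [0.4613, -0.159, 0.2011]
orientation: [-3.14, 0.007, -2.934]
contact_force: [0.1, 0.4, -1.0]
gripper_width: -0.0
```

```bash
python3 - <<'E'
from h import *
s=state(); print(b(s["ee_pos"]),s["contact_force"]); mv(w(.062,-.126,.2),YP)
look(13)
E
```

```text
[-0.05900725  0.02888561  0.20113089] [ 0.10985514  0.38382178 -1.01509334]
t 25.85 shift [-0.1207 -0.1551  0.0023] rot [-0.12  0.4   0.09] rows 3.9
side 1 1 [(0.084, 0.086), (0.086, 0.088), (0.087, 0.089), (0.089, 0.091), (0.09, 0.092), (0.093, 0.095), (0.091, 0.095)]
side 1 -1 [(0.076, 0.081), (0.077, 0.079), (0.076, 0.083), (0.082, 0.084), (0.088, 0.102), (0.106, 0.135), (0.13, 0.141)]
side -1 1 [(0.086, 0.087), (0.087, 0.088), (0.088, 0.089), (0.089, 0.09), (0.09, 0.092), (0.093, 0.097), (0.091, 0.096)]
side -1 -1 [(0.082, 0.089), (0.087, 0.091), (0.089, 0.091), (0.09, 0.093), (0.091, 0.094), (0.094, 0.096), (0.092, 0.094)]
```

View pics/side13z.png

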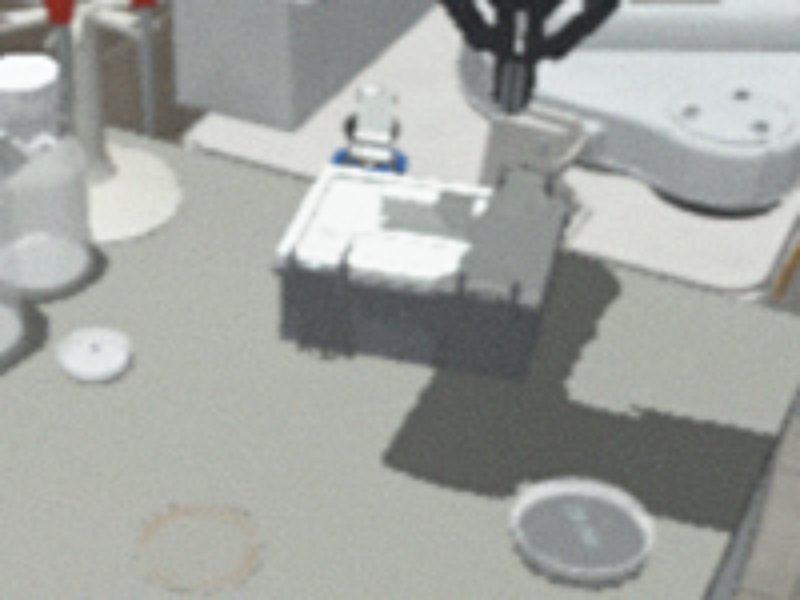

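Emit:
servo_tool:
  moves: [-0.03,-0.039,0,0,0,0,0.0,-0.06,-0.078,0,0,0,0,0.0,-0.09,-0.117,0,0,0,0,0.0,-0.121,-0.157,0,0,0,0,0.0,-0.121,-0.157,0,0,0,0,0.0,-0.121,-0.157,0,0,0,0,0.0,-0.121,-0.157,0.035,0,0,0,0.0,-0.121,-0.157,0.07,0,0,0,0.0]

```text
time: 26.7
ee_pos: [0.6094, -0.2869, 0.1269]
orientation: [-3.141, 0.002, -2.934]
contact_force: [0.6, -0.4, -1.8]
gripper_width: -0.0001
```

Emit:
servo_tool:
  moves: [0,0,0,0,0,0,0.0,0,0,0,0,0,0,0.0]

```text
time: 26.9
ee_pos: [0.6091, -0.2871, 0.1274]
orientation: [3.142, -0.001, -2.934]
contact_force: [-0.1, -0.6, 1.3]
gripper_width: -0.0002
```

```bash
python3 - <<'E'
from h import *
s=state(); print(b(s["ee_pos"]),s["contact_force"])
E
```

```text
[ 0.05940702 -0.12675453  0.12739007] [-0.07274087 -0.63199621  1.26689625]
```

Emit:
servo_tool:
  moves: [-0.001,0.01,0,0,0,0,0.0,-0.001,0.02,0,0,0,0,0.0,-0.001,0.028,-0.001,0,0,0,0.0,-0.001,0.035,-0.002,0,0,0,0.0,-0.001,0.042,-0.003,0,0,0,0.0,-0.001,0.049,-0.004,0,0,0,0.0]

```text
time: 27.5
ee_pos: [0.6007, -0.2394, 0.1312]
orientation: [-3.141, 0.0, -2.935]
contact_force: [1.7, -7.0, -2.9]
gripper_width: 0.0002
```

Emit:
servo_tool:
  moves: [0,0.004,0,0,0,0,0.0,0,0.008,0.001,0,0,0,0.0,0,0.011,0.002,0,0,0,0.0]

```text
time: 27.8
ee_pos: [0.5986, -0.2294, 0.1293]
orientation: [-3.14, 0.0, -2.935]
contact_force: [1.8, -8.4, 0.1]
gripper_width: 0.0002
```

Emit:
servo_tool:
  moves: [0,0.004,0.002,0,0,0,0.0,0,0.008,0.0045,0,0,0,0.0,0,0.01,0.0065,0,0,0,0.0]

```text
time: 28.1
ee_pos: [0.5968, -0.2202, 0.1234]
orientation: [-3.139, 0.001, -2.934]
contact_force: [1.1, -10.0, 3.7]
gripper_width: -0.0001
```

```bash
python3 - <<'E'
from h import *
s=state(); print(b(s["ee_pos"]),s["contact_force"])
E
```

```text
[ 0.06112827 -0.05871242  0.12344695] [  1.11315489 -10.01938474   3.65565996]
```

Emit:
servo_tool:
  moves: [0,0.004,0.003,0,0,0,0.0,0,0.007,0.006,0,0,0,0.0,0,0.009,0.0085,0,0,0,0.0]

```text
time: 28.4
ee_pos: [0.5954, -0.2121, 0.1155]
orientation: [-3.138, 0.001, -2.934]
contact_force: [0.8, -13.3, 4.8]
gripper_width: 0.0002
```

Emit:
servo_tool:
  moves: [0,0.003,0.003,0,0,0,0.0,0,0.006,0.006,0,0,0,0.0]

```text
time: 28.6
ee_pos: [0.5944, -0.2061, 0.1098]
orientation: [-3.138, 0.002, -2.934]
contact_force: [1.1, -9.9, 6.0]
gripper_width: 0.0001
```

Emit:
servo_tool:
  moves: [0,0.002,0.0015,0,0,0,0.0,0,0.004,0.003,0,0,0,0.0]

```text
time: 28.8
ee_pos: [0.5935, -0.2013, 0.1065]
orientation: [-3.139, 0.002, -2.934]
contact_force: [1.5, -5.8, 4.4]
gripper_width: -0.0003
```

```bash
python3 - <<'E'
from h import *
s=state(); print(b(s["ee_pos"]),s["contact_force"])
E
```

```text
[ 0.06169274 -0.03960171  0.10649317] [ 1.47903856 -5.79036483  4.36784065]
```

Emit:
servo_tool:
  moves: [0,0.001,0.001,0,0,0,0.0,0,0.002,0.002,0,0,0,0.0]

```text
time: 29.0
ee_pos: [0.5925, -0.1984, 0.1038]
orientation: [-3.141, 0.001, -2.935]
contact_force: [1.3, -1.8, 1.8]
gripper_width: -0.0001
```

Emit:
servo_tool:
  moves: [0,0.001,0.001,0,0,0,0.0,0,0.002,0.0015,0,0,0,0.0]

```text
time: 29.2
ee_pos: [0.591, -0.1957, 0.101]
orientation: [3.141, -0.001, -2.935]
contact_force: [0.3, -0.8, 0.5]
gripper_width: -0.0
```

Emit:
servo_tool:
  moves: [0,0,0.001,0,0,0,0.0,0,0,0.001,0,0,0,0.0]

```text
time: 29.4
ee_pos: [0.591, -0.196, 0.0997]
orientation: [3.141, -0.001, -2.935]
contact_force: [-0.1, -0.1, 0.2]
gripper_width: -0.0
```

Emit:
servo_tool:
  moves: [0,0,0.001,0,0,0,0.0,0,0,0.001,0,0,0,0.0]

```text
time: 29.6
ee_pos: [0.5913, -0.1963, 0.0991]
orientation: [3.141, -0.001, -2.935]
contact_force: [-0.5, -0.2, -0.4]
gripper_width: 0.0002
```

Force is gone after the fall; lift and look at all four.

Emit:
servo_tool:
  moves: [0,0,-0.04,0,0,0,0.0,0,0,-0.08,0,0,0,0.0,0,-0.04,-0.12,0,0,0,0.0,0,-0.08,-0.15,0,0,0,0.0,0,-0.08,-0.15,0,0,0,0.0,0,-0.08,-0.15,0,0,0,0.0]

```text
time: 30.2
ee_pos: [0.6082, -0.2758, 0.2499]
orientation: [-3.141, 0.001, -2.937]
contact_force: [-0.4, 0.7, -0.9]
gripper_width: 0.0006
```

```bash
python3 - <<'E'
from h import *
look(14,("side","top"))
E
```

```text
side 1 1 [(0.085, 0.086), (0.085, 0.087), (0.087, 0.089), (0.089, 0.091), (0.089, 0.091), (0.091, 0.095), (0.092, 0.095)]
side 1 -1 [(0.094, 0.099), (0.077, 0.098), (0.078, 0.096), (0.094, 0.095), (0.093, 0.094), (0.095, 0.095), None]
side -1 1 [(0.086, 0.086), (0.087, 0.088), (0.088, 0.089), (0.09, 0.091), (0.09, 0.091), (0.092, 0.094), (0.091, 0.096)]
side -1 -1 [(0.084, 0.091), (0.088, 0.091), (0.089, 0.092), (0.09, 0.092), (0.091, 0.094), (0.092, 0.094), (0.091, 0.092)]
top 1 1 [(0.084, 0.086), (0.085, 0.089), (0.087, 0.09), (0.088, 0.093), (0.09, 0.093), (0.092, 0.097), (0.091, 0.094)]
top 1 -1 [(0.077, 0.1), None, None, None, None, None, None]
top -1 1 [(0.085, 0.088), (0.086, 0.089), (0.087, 0.092), (0.089, 0.092), (0.09, 0.093), (0.092, 0.097), (0.091, 0.095)]
top -1 -1 [None, None, None, None, None, None, None]
```

View pics/side14z.png

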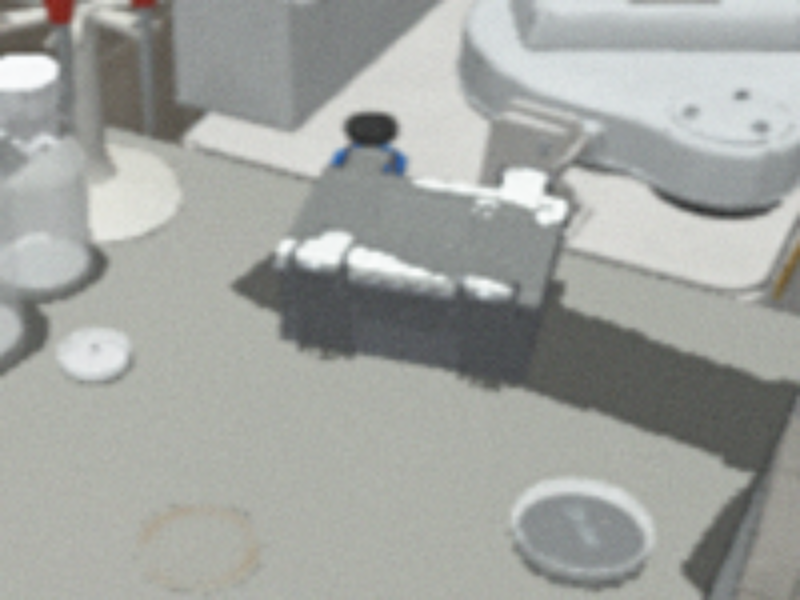

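Emit:
servo_tool:
  moves: [0,0.04,0.05,0,0,0,0.0,0,0.08,0.1,0,0,0,0.0,0,0.08,0.14,0,0,0,0.0,0,0.08,0.146,0,0,0,0.0,0,0.08,0.149,0,0,0,0.0,0,0.08,0.15,0,0,0,0.0,0,0.08,0.15,0,0,0,0.0]

```text
time: 31.0
ee_pos: [0.5914, -0.1958, 0.0992]
orientation: [3.141, -0.001, -2.934]
contact_force: [-0.4, -1.1, 0.5]
gripper_width: -0.0
```

Emit:
servo_tool:
  moves: [0,0,0.001,0,0,0,0.0,0,0,0.001,0,0,0,0.0]

```text
time: 31.2
ee_pos: [0.5916, -0.1964, 0.0986]
orientation: [-3.142, 0.0, -2.935]
contact_force: [1.1, 0.1, 0.2]
gripper_width: -0.0001
```

Emit:
servo_tool:
  moves: [0,0,0.0007,0,0,0,0.0,0,0,0.0007,0,0,0,0.0]

```text
time: 31.4
ee_pos: [0.5915, -0.1965, 0.0978]
orientation: [-3.142, 0.0, -2.935]
contact_force: [-0.5, 0.5, 0.5]
gripper_width: -0.0001
```

Emit:
servo_tool:
  moves: [0,0,0.0007,0,0,0,0.0,0,0,0.0007,0,0,0,0.0]

```text
time: 31.6
ee_pos: [0.5917, -0.1965, 0.0974]
orientation: [-3.141, 0.0, -2.935]
contact_force: [-0.2, 0.1, 2.1]
gripper_width: -0.0001
```

Emit:
servo_tool:
  moves: [0,0,0.0007,0,0,0,0.0,0,0,0.0007,0,0,0,0.0]

```text
time: 31.8
ee_pos: [0.5918, -0.1965, 0.097]
orientation: [-3.141, 0.001, -2.934]
contact_force: [-1.4, 0.6, 6.0]
gripper_width: -0.0002
```

Emit:
servo_tool:
  moves: [0,0,-0.04,0,0,0,0.0,0.02,0,-0.08,0,0,0,0.0,0.05,-0.03,-0.12,0,0,0,0.0,0.06,-0.05,-0.16,0,0,0,0.0,0.06,-0.06,-0.2,0,0,0,0.0,0.06,-0.06,-0.2,0,0,0,0.0,0.06,-0.06,-0.2,0,0,0,0.0]

```text
time: 32.5
ee_pos: [0.5454, -0.2677, 0.2972]
orientation: [-3.141, 0.002, -2.936]
contact_force: [-0.9, 1.0, -1.6]
gripper_width: 0.0002
```

```bash
python3 - <<'E'
from h import *
look(15,("wrist","top"))
P=np.load("topP.npy"); d=viewer.grab_frame("top")[1]; 
for n,m in(("dishes",(0,0)),):
    for t in("dish_90_01","dish_55_13"):
        for q in viewer.silhouettes("top",t)[:3]:
            pp=cloud("top",d)[q["pixels"]]; print(t,round(q["score"],2),np.nanmedian(pp,0).round(3))
print(state()["time"],state()["contact_force"])
E
```

```text
wrist 1 1 [(0.082, 0.085), (0.085, 0.086), (0.086, 0.087), (0.087, 0.089), None, None, None]
wrist 1 -1 [(0.096, 0.097), (0.095, 0.097), (0.094, 0.095), (0.092, 0.094), (0.091, 0.094), (0.092, 0.094), (0.088, 0.09)]
wrist -1 1 [(0.083, 0.087), (0.086, 0.088), (0.087, 0.088), (0.087, 0.089), None, None, None]
wrist -1 -1 [(0.086, 0.088), (0.087, 0.089), (0.088, 0.09), (0.089, 0.091), (0.089, 0.092), (0.092, 0.094), (0.09, 0.092)]
top 1 1 [(0.084, 0.087), (0.085, 0.089), (0.087, 0.09), (0.088, 0.09), (0.09, 0.094), (0.093, 0.097), (0.09, 0.095)]
top 1 -1 [(0.095, 0.101), (0.096, 0.1), (0.094, 0.097), (0.093, 0.098), (0.092, 0.094), None, None]
top -1 1 [(0.084, 0.088), (0.086, 0.09), (0.087, 0.092), (0.088, 0.092), (0.09, 0.093), (0.093, 0.095), (0.09, 0.094)]
top -1 -1 [(0.081, 0.089), None, None, None, None, None, None]
dish_90_01 0.87 [0.372 0.435 0.016]
dish_55_13 0.83 [0.521 0.4   0.013]
dish_55_13 0.76 [0.712 0.004 0.013]
32.75 [-0.39383274 -0.15198464 -0.60617452]
```

View pics/wrist15.png

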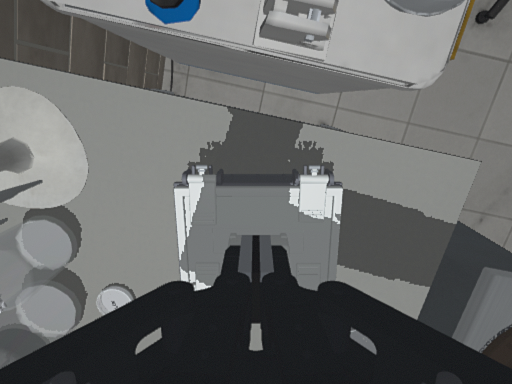

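```bash
python3 -c "
from h import *
print(manip.job_done())"
```

```text
the job is handed in; nothing more can be done
None
```

The lid is on the carrier and all four clips are shut; I handed the job in at about 33 s of the 72 s allowed. The hand-in reports no verdict.

**Lid:** I gripped the lid by its bar and lowered it until I felt the gasket corners. After letting go, it measured level, with its underside about 67 mm above the carrier's and all four clips still open. I measured no drift from the centre, but the lid is only known to within a couple of millimetres sideways because the wrist and top cameras disagreed by about 2–3 mm. I placed it using a value between the two.

**Clips:** I shut them in the order left far, right near, left near, right far. Each one's resistance rose and then fell to nearly zero at the snap. The highest force I read was about 14 N, but it is reported only at the end of each move, so brief peaks in between were not seen.

**Last checks:**
- **Paddles:** depth readings show all four staying down after I moved away, each sloping slightly by its own bend.
- **Hard stop:** I felt it on the right near and right far clips. For the two left clips I relied on the loss of force and their staying down.
- **Dishes:** the dish at the left and the one behind the work had not moved. I did not re-measure the large dish at the left front; the network returned a different dish for that name. It looked unmoved in the side pictures.
- **Robot:** the arm was clear of everything when I handed in.

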